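# Load the board rack and lock its keeper with an R-clip

### The job

Take the red rejected module off the rail and lay it flat in the yellow tray, and seat every grey board module squarely astride the raised rail. Then slide the yellow keeper fully home over the modules, and only then push the R-clip's straight leg down through the cross-hole of the rod until the bent leg has snapped round the rod. Leave the clip standing there and do not disturb the tape, bottle, eraser or cup.

Things in the scene. Friction and masses are not known exactly. Their poses are not given: they have to be found in the camera images.
- board1_c (a point): Board module's centre (z up, 13 mm above its lowest face). Grey plastic carrier, green circuit board on top; 60 long (x) x 34 wide x 26 mm high, about 90 g; grip it over its length. Underside: a saddle groove across its middle, 40 mm wide along x, 6 mm deep, open at the sides, between 10 mm end skirts. Starts flat on the bench left of the rack; may be absent
- board2_c (a point): Board module's centre (z up, 13 mm above its lowest face). Grey plastic carrier, green circuit board on top; 60 long (x) x 34 wide x 26 mm high, about 90 g; grip it over its length. Underside: a saddle groove across its middle, 40 mm wide along x, 6 mm deep, open at the sides, between 10 mm end skirts. Starts flat on the bench left of the rack; may be absent
- board3_c (a point): Board module's centre (z up, 13 mm above its lowest face). Grey plastic carrier, green circuit board on top; 60 long (x) x 34 wide x 26 mm high, about 90 g; grip it over its length. Underside: a saddle groove across its middle, 40 mm wide along x, 6 mm deep, open at the sides, between 10 mm end skirts. Starts flat on the bench left of the rack; may be absent
- board4_c (a point): Board module's centre (z up, 13 mm above its lowest face). Grey plastic carrier, green circuit board on top; 60 long (x) x 34 wide x 26 mm high, about 90 g; grip it over its length. Underside: a saddle groove across its middle, 40 mm wide along x, 6 mm deep, open at the sides, between 10 mm end skirts. Starts flat on the bench left of the rack; may be absent
- reject_c (a point): centre of the rejected module: exactly like the grey ones but with a red carrier; 13 mm above its lowest face. Starts astride the rail
- tray: loose yellow reject tray, open box, 150 (x) x 120 (y) x 35 mm high, walls and floor 5 mm thick, about 400 g; origin at the centre of its underside, z up, on the bench right of the rack
- rack: the fixed rack; origin on the bench under the rail's middle, x away from the robot, y left, z up. Base plate x -50 to +160, y +-155 mm, 12 mm thick. Rail along y; two 16 mm guide rods along x at y = +-135 mm, axes 60 mm above the bench, carry the sliding keeper
- rail_mid (a point): middle of the rail's top face, 70 mm above the bench; axes as the rack's. Steel rail 35 mm wide (x), 8 mm thick, on a 14 mm web, running along y between blue end plates that stand 10 mm above it (inner faces at y = +-110 mm). A seated module has its x along this x and its groove over the rail: its centre is then 7 mm above the rail's top
- keeper_knob (a point): centre of the keeper's red upright knob (14 x 14 x 40 mm high), 127 mm above the bench, free on all sides. It stands on the left end (rack y = +135 mm) of the yellow keeper bar: 16 mm wide in the rack's x, 286 mm long in y, underside 95 and top 107 mm above the bench (5 mm above seated modules)
- keeper (a joint): keeper's travel in m along the rack's -x (towards the robot): 0 open (bar clear on the far side), 0.060 fully home (bar's centre 24 mm beyond the rail's middle, over the modules' far ends). Starts at 0 to 0.012; stays where it is left, resistance about 2 N. Until it is home its black sleeve covers the cross-hole
- cross_hole (a point): centre of the vertical cross-hole, 6.2 mm in x and 5.6 mm in y, right through the right-hand guide rod (16 mm steel, along x, axis 60 mm above the bench). It lies 81 mm in x and -135 mm in y from the rail's middle; with the keeper home it is 7 mm behind the end of the sleeve. x along the rod, z up. Base plate's top 48 mm below
- clip_head (a point): centre of the R-clip's orange plastic-covered coil, 10 mm thick (x), 30 mm across (y, z); z up, legs down. Grip it across its thickness. Starts upright in the stand's slot, coil on the stand's top, this point 81 mm above the bench. Pushed home it is 46 mm above the rod's axis; the push takes a few newtons. Goes in with x along the rod, either way round
- clip_seat (a point): point on the straight leg, 46 mm below the coil's centre and 7 mm to its -y: it comes to the centre of the cross-hole when the clip is fully home (the sprung clip may lean about 0.2 rad once let go)
- clip: the R-clip, 47 g, 4 mm steel wire; origin and axes as clip_head. Straight leg: axis at y = -7 mm, round end 74 mm below the origin. Bent leg on the +y side, ending 69 mm below; it is sprung (about 3 N at the bend), spreads as it rides over the rod and closes again beneath it
- stand: fixed blue clip stand, block 70 x 64 x 66 mm high, with a slot for the clip's legs in its top; origin at the centre of its underside, on the bench right of the rack
- tape: loose roll of yellow tape, 70 mm diameter, 18 mm high, lying flat; leave alone; origin at the centre of its underside
- cleaner: loose white bottle, 48 mm diameter, 110 mm high; leave alone; origin at the centre of its underside
- eraser: loose white eraser 50 x 25 x 14 mm; leave alone; origin at the centre of its underside
- screwcup: loose aluminium cup, 60 mm diameter, 35 mm high; leave alone; origin at the centre of its underside
- board1: the same module as board1_c; origin at the centre of its lowest face
- board2: the same module as board2_c; origin at the centre of its lowest face
- board3: the same module as board3_c; origin at the centre of its lowest face
- board4: the same module as board4_c; origin at the centre of its lowest face
- reject: the same module as reject_c; origin at the centre of its lowest face

How it is judged:
On the way, in this order (a step that is already met when the one before it is completed fails the run):
1. the red module lies in the tray and every grey module is seated on the rail, the keeper still open (x of reject_c in the frame of tray between -0.07 and 0.07 m and y of reject_c in the frame of tray between -0.055 and 0.055 m and z of reject_c in the frame of tray below 0.032 m and angle between reject_c's own z axis and vertical below 0.2 rad and x of board1_c in the frame of rail_mid between -0.005 and 0.005 m and y of board1_c in the frame of rail_mid between -0.095 and 0.095 m and z of board1_c in the frame of rail_mid between 0.003 and 0.011 m and angle between each of board1_c, board2_c, board3_c, board4_c's own z axis and vertical below 0.12 rad and angle between the x axis of each of board1_c, board2_c, board3_c, board4_c and the x axis of rail_mid, either way round below 0.15 rad and x of board2_c in the frame of rail_mid between -0.005 and 0.005 m and y of board2_c in the frame of rail_mid between -0.095 and 0.095 m and z of board2_c in the frame of rail_mid between 0.003 and 0.011 m and x of board3_c in the frame of rail_mid between -0.005 and 0.005 m and y of board3_c in the frame of rail_mid between -0.095 and 0.095 m and z of board3_c in the frame of rail_mid between 0.003 and 0.011 m and x of board4_c in the frame of rail_mid between -0.005 and 0.005 m and y of board4_c in the frame of rail_mid between -0.095 and 0.095 m and z of board4_c in the frame of rail_mid between 0.003 and 0.011 m and value of joint keeper below 0.03 m), for 0.2 s.
2. the keeper is fully home, the clip not yet in the hole (value of joint keeper above 0.053 m and distance between clip_seat and cross_hole above 0.02 m), for 0.2 s.
3. the R-clip is fully home in the cross-hole (distance between clip_seat and cross_hole below 0.006 m and angle between clip_head's own z axis and vertical below 0.3 rad and angle between the x axis of clip_head and the x axis of cross_hole, either way round below 0.3 rad), for 0.2 s.
At the end, for the whole second after the job is handed in: Grey modules astride the rail (5 mm of its middle line, 95 mm of its middle, centre 3-11 mm above it, level 0.12, square 0.15 rad); red one flat in tray (0.2 rad); keeper >= 0.053; clip_seat within 6 mm of cross_hole, clip upright and square 0.3 rad; all at rest (all of step 3 and x of reject_c in the frame of tray between -0.07 and 0.07 m and y of reject_c in the frame of tray between -0.055 and 0.055 m and z of reject_c in the frame of tray below 0.032 m and angle between reject_c's own z axis and vertical below 0.2 rad and x of board1_c in the frame of rail_mid between -0.005 and 0.005 m and y of board1_c in the frame of rail_mid between -0.095 and 0.095 m and z of board1_c in the frame of rail_mid between 0.003 and 0.011 m and angle between each of board1_c, board2_c, board3_c, board4_c's own z axis and vertical below 0.12 rad and angle between the x axis of each of board1_c, board2_c, board3_c, board4_c and the x axis of rail_mid, either way round below 0.15 rad and x of board2_c in the frame of rail_mid between -0.005 and 0.005 m and y of board2_c in the frame of rail_mid between -0.095 and 0.095 m and z of board2_c in the frame of rail_mid between 0.003 and 0.011 m and x of board3_c in the frame of rail_mid between -0.005 and 0.005 m and y of board3_c in the frame of rail_mid between -0.095 and 0.095 m and z of board3_c in the frame of rail_mid between 0.003 and 0.011 m and x of board4_c in the frame of rail_mid between -0.005 and 0.005 m and y of board4_c in the frame of rail_mid between -0.095 and 0.095 m and z of board4_c in the frame of rail_mid between 0.003 and 0.011 m and value of joint keeper above 0.053 m and linear speed of each of board1, board2, board3, board4, reject, clip below 0.02 m/s); the robot touches nothing.
It fails at once if the roll of tape is moved more than 4 cm (distance of tape from where it was at the start of the episode above 0.04 m).
It fails at once if the white bottle is moved more than 4 cm (distance of cleaner from where it was at the start of the episode above 0.04 m).
It fails at once if the white eraser is moved more than 4 cm (distance of eraser from where it was at the start of the episode above 0.04 m).
It fails at once if the aluminium screw cup is moved more than 4 cm (distance of screwcup from where it was at the start of the episode above 0.04 m).
Of board1, board2, board3, board4 only 3 to 4 are there at a start; the rules pass over those that are not, and their reading is None.
At some moment in a run one of board1, board2, board3, board4, tray may be knocked a few centimetres aside while the robot is not near it.
It also fails if it takes over 210 s, if anything falls off the work surface, if the arm or the gripper's body presses on something with over 40 N, if the wrist force passes 120 N, or if a joint passes its speed limit or range.

### The arm

A 6-joint arm with a two-finger parallel gripper is mounted at the origin on the work surface. World frame = base frame: x ahead of the robot, y to its left, z up, the work surface at z = 0. Lengths are in m, angles in rad, forces in N, time in s.
With the tool pointing down it reaches from about 0.275 to 0.825 m from the base axis. Payload 4.9 kg.
Tool frame: the origin (TCP) lies midway between the tips of the shut fingers; the grasp point (between the pads) lies 19 mm behind it (bot.grip_depth is the distance from the TCP to the grasp point, in m); y points along the fingers, x is the direction in which the jaws open and shut, and the axes are right-handed (so a half turn about y gives the same grasp; the last joint's range is limited). The gripper opens to 85 mm and grips with 20 to 120 N. Pads are 22 mm wide; open, the fingers measure 114 mm over their backs; the gripper's body (76 mm by 85 mm) begins 54 mm behind the grasp point. The pads swing forward as they close: fully open they stand 13 mm farther back than shut.
Start: joints at [0.996, 0.326, -0.193, 1.052, 0, 1.437], TCP at [0.235, 0.497, 0.231] pointing down, gripper open.
Joint ranges: [-2.65, 2.65], [-0.97, 1.79], [-1.3, 1.35], [-1.93, 2.1], [-1.47, 1.37], [-3.14, 3.14]. Speed limits (rad/s): [2.57, 2.57, 3.14, 3.14, 3.14, 3.14].

### API

Orientations are given as a unit quaternion [w, x, y, z].
In Python, from cell import bot gives the robot as it stands. Calls block until the motion is done:
- bot.move_pose(position, orientation): joint-space move of the TCP to a pose.
- bot.move_linear(position, speed=0.15, rotation=None, until_force=None): straight line of the TCP; rotation=None keeps the orientation; speed is the mean speed in m/s. With until_force (N) it stops when the force on the tool has changed by that much, and returns True; else False.
- bot.goto_joints(angles): joint-space move.
- bot.set_gripper(opening, grasp_force=None): opening from 0.0 (shut) to 1.0 (fully open); grasp_force is the grip in N (None keeps the last); returns when the fingers have stopped.
- bot.wait(seconds).
- bot.solve_ik(position, orientation): joint angles nearest the present ones, or None.
- bot.camera(name): name is "scene" or "top"; returns the picture (400x640x3 uint8, red, green, blue); there is no depth.
- bot.calibration(name): a dict with "mtx" (3x3 intrinsics, pixels), "k1" (the pictures are not rectified: a ray, as slopes to the right and down, at radius r is drawn at 1 + k1 r^2 times it, then the intrinsics apply), "extrinsics" (4x4, takes a point from world to camera coordinates). Camera axes: x right, y down, z forward; pixel columns grow to the right and rows downward; lengths in m; the calibration is good to about 2 mm. A picture is of the moment at which its call begins. calibration takes no time and is no camera call.
A pose or a line that the arm cannot do raises bot.PlanningError and nothing moves.
- bot.close_job(): hands the job in, once; it reports no verdict.
Trained networks look in the newest picture that a camera, given by its name, has taken for a name from the list of things; names that differ only in an ending like _2 or _b are one class to them, and where a whole thing is asked for, a point or a joint stands for the part that bears it (a point fixed in the world has none). Each returns a list of dicts, best first, with "confidence" (0 to 1); they miss things now and then, are a little off and sometimes report something else, mostly with a low value. They report only what shows in the picture. A call takes as long as a camera call.
- bot.search_frame(camera, thing): "bbox" ([left, top, width, height] in pixels, round what is visible of it).
Readings, each from a call of its own:
- bot.read_clock(): time.
- bot.read_joint_positions(): joint angles.
- bot.read_joint_vel(): joint speeds.
- bot.read_joint_efforts(): joint torques, N m.
- bot.read_position(): TCP position.
- bot.read_tool_rot(): TCP orientation.
- bot.read_ft_force(): force on the tool from outside, world axes, zero at the start.
- bot.read_moment(): the same for the moment, N m.
- bot.read_gripper_width(): opening from 0.0 (shut) to 1.0 (fully open).
Only numpy, scipy, OpenCV 4.12 (cv2) and the standard library are available. Lean on these libraries where they do the work, as an engineer would, in place of code of your own. Each camera call takes 0.05 s, during which the arm holds its last target.

## Working session

There is one attempt and no reset: what is moved stays moved. The work goes in short steps, each a Python script; the robot and the scene stay as the last script left them, time stands still between calls to the robot, and variables do not carry over. Pictures are saved under pics/ and viewed, and the job is handed in when it is done.

```bash
ls; mkdir -p pics
python3 - <<'E'
from cell import bot
import cv2
for n in ("scene","top"):
    im=bot.camera(n); cv2.imwrite(f"pics/a_{n}.png",im[:,:,::-1])
    c=bot.calibration(n); print(n,c)
print(bot.read_clock(),bot.read_position(),bot.read_tool_rot(),bot.grip_depth)
E
```

```text
pics
scene {'mtx': array([[456.42514491,   0.        , 319.24199452],
       [  0.        , 456.42514491, 203.25889034],
       [  0.        ,   0.        ,   1.        ]]), 'k1': 0.013924420989514125, 'extrinsics': array([[ 0.75998462,  0.64990953, -0.00640167, -0.43250631],
       [ 0.55331959, -0.65213976, -0.51821923, -0.23552848],
       [-0.3409704 ,  0.39029647, -0.85522386,  1.29418657],
       [ 0.        ,  0.        ,  0.        ,  1.        ]])}
top {'mtx': array([[455.68689023,   0.        , 309.80512557],
       [  0.        , 455.68689023, 199.16444773],
       [  0.        ,   0.        ,   1.        ]]), 'k1': -0.12181374471499182, 'extrinsics': array([[-0.00556202, -0.99998347,  0.00145535,  0.0050962 ],
       [-0.99254697,  0.00534347, -0.12174546,  0.57944012],
       [ 0.12173567, -0.00212166, -0.99256029,  1.12569639],
       [ 0.        ,  0.        ,  0.        ,  1.        ]])}
0.1 [0.23436497 0.49699472 0.23057193] [-0.59697982  0.59743361  0.37810481 -0.37911072] 0.0187
```

View pics/a_scene.png

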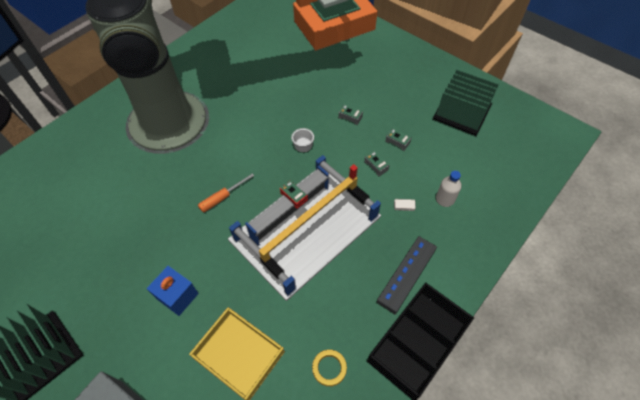

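View pics/a_top.png

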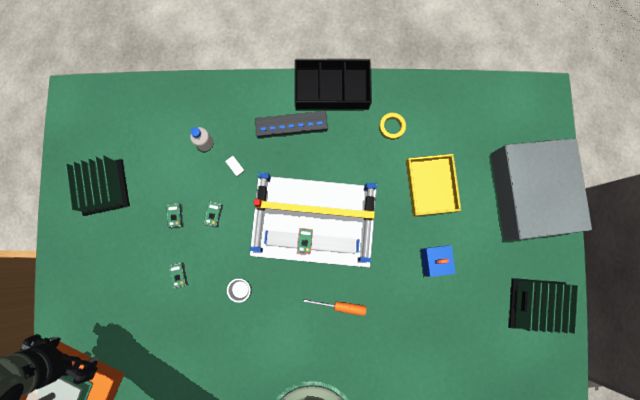

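```bash
cat > h.py <<'E'
from cell import bot
import numpy as np, cv2
C={n:bot.calibration(n) for n in("scene","top")}
def dist(n):
    # drawn = ray*(1+k1 r^2)
    return np.array([C[n]["k1"],0,0,0,0.])
def ray(n,px):
    px=np.asarray(px,float).reshape(-1,1,2)
    u=cv2.undistortPointsIter(px,C[n]["mtx"],dist(n),None,None,(3,60,1e-12)).reshape(-1,2) if hasattr(cv2,'undistortPointsIter') else cv2.undistortPoints(px,C[n]["mtx"],dist(n)).reshape(-1,2)
    E=C[n]["extrinsics"];R=E[:3,:3];t=E[:3,3]
    d=np.c_[u,np.ones(len(u))]@R
    return -R.T@t,d
def atz(n,px,z):
    o,d=ray(n,px); z=np.broadcast_to(z,(len(d),))
    return o+d*((z-o[2])/d[:,2])[:,None]
def proj(n,P):
    E=C[n]["extrinsics"]
    rv=cv2.Rodrigues(E[:3,:3])[0]
    return cv2.projectPoints(np.asarray(P,float).reshape(-1,1,3),rv,E[:3,3],C[n]["mtx"],dist(n))[0].reshape(-1,2)
def snap(n,name=None):
    im=bot.camera(n)
    if name: cv2.imwrite(f"pics/{name}.png",im[:,:,::-1]); 
    return im
def crop(im,x0,y0,x1,y1,s,name):
    cv2.imwrite(f"pics/{name}.png",cv2.resize(im[y0:y1,x0:x1,::-1],None,fx=s,fy=s,interpolation=cv2.INTER_CUBIC))
E
python3 - <<'E'
from h import *
im={n:snap(n) for n in C}
np.savez("im0.npz",**im)
crop(im["top"],150,160,390,310,3.3,"b_top")
crop(im["scene"],220,80,460,300,2.7,"b_scene")
crop(im["top"],360,100,480,300,3,"c_top")
crop(im["scene"],120,240,360,400,3,"c_scene")
crop(im["top"],0,320,160,400,4,"d_top")
crop(im["scene"],270,0,430,80,4,"d_scene")
for cam in C:
  for t in ["board1","reject","tray","rack","keeper_knob","clip","stand","tape","cleaner","eraser","screwcup"]:
    r=bot.search_frame(cam,t)
    print(cam,t,[([round(v,1) for v in q["bbox"]],round(q["confidence"],2)) for q in r[:6]])
print(bot.read_clock())
E
```

```text
scene board1 [([385.2, 129.2, 26.0, 22.9], 0.87), ([341.1, 105.3, 21.6, 17.6], 0.81), ([157.2, 281.0, 18.1, 8.3], 0.72), ([362.8, 150.1, 24.3, 21.2], 0.66)]
scene reject [([276.3, 178.7, 32.7, 29.6], 0.59)]
scene tray [([189.7, 310.2, 94.0, 89.8], 0.78)]
scene rack [([230.4, 157.9, 149.4, 142.9], 0.64)]
scene keeper_knob [([258.4, 166.5, 112.4, 109.3], 0.86)]
scene clip [([157.3, 278.8, 16.4, 11.4], 0.45), ([291.7, 128.1, 23.2, 25.0], 0.4)]
scene stand [([147.8, 268.7, 51.3, 45.6], 0.88)]
scene tape [([316.1, 352.4, 30.0, 33.7], 0.75)]
scene cleaner [([435.6, 171.3, 23.6, 33.5], 0.92), ([230.8, 157.6, 152.7, 143.6], 0.72)]
scene eraser [([393.4, 202.2, 21.8, 11.6], 0.69), ([259.5, 166.3, 111.6, 111.2], 0.29)]
scene screwcup [([294.3, 131.0, 19.7, 21.9], 0.79)]
top board1 [([201.1, 202.9, 18.9, 24.6], 0.82), ([169.6, 262.9, 17.0, 23.5], 0.76), ([164.7, 204.5, 18.8, 22.2], 0.63), ([422.3, 240.3, 30.2, 37.2], 0.61)]
top reject [([296.2, 228.7, 18.2, 25.0], 0.77), ([250.9, 174.7, 126.2, 91.3], 0.75), ([203.3, 200.3, 22.3, 26.9], 0.58)]
top tray [([404.7, 153.4, 55.8, 63.5], 0.64), ([422.2, 244.4, 29.1, 30.1], 0.54), ([294.9, 230.2, 19.5, 23.6], 0.45)]
top rack [([250.2, 172.4, 126.9, 93.7], 0.84)]
top keeper_knob [([254.5, 185.2, 117.7, 35.4], 0.8)]
top clip []
top stand [([423.1, 243.3, 30.8, 31.8], 0.78), ([253.0, 173.0, 121.9, 91.3], 0.72)]
top tape [([380.8, 117.0, 25.5, 20.4], 0.78), ([295.3, 227.9, 18.5, 27.8], 0.33)]
top cleaner [([195.7, 129.0, 16.6, 22.1], 0.87), ([165.7, 204.6, 16.7, 23.1], 0.21)]
top eraser [([225.3, 159.6, 19.1, 16.9], 0.63)]
top screwcup [([227.8, 279.8, 25.4, 23.9], 0.79)]
1.3
```

View pics/b_top.png

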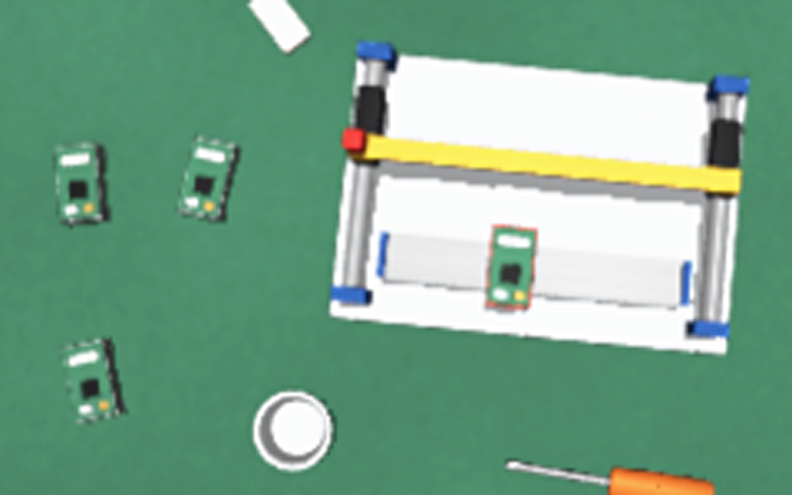

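View pics/b_scene.png

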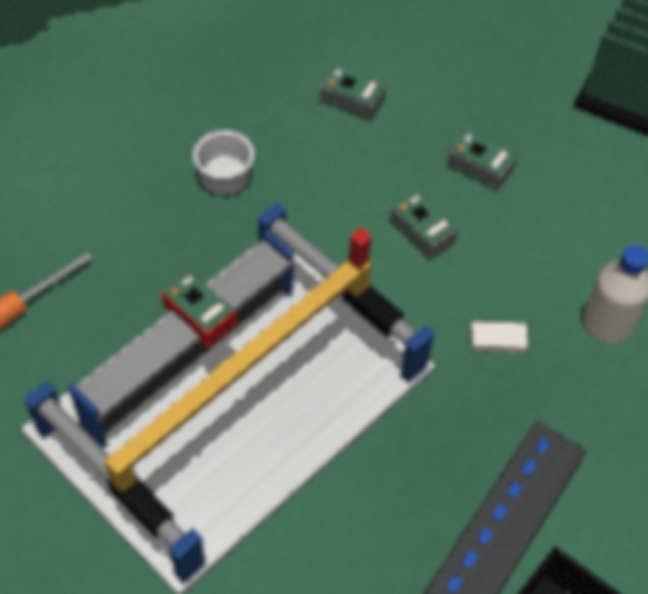

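View pics/c_top.png

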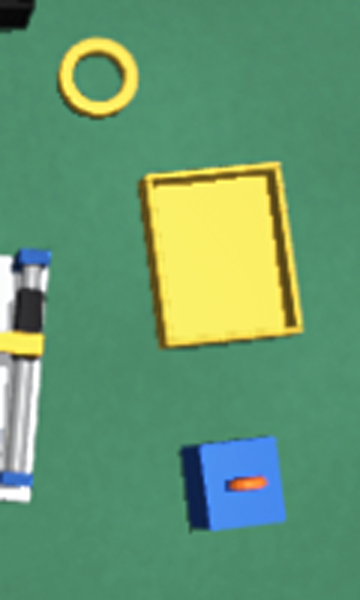

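View pics/c_scene.png

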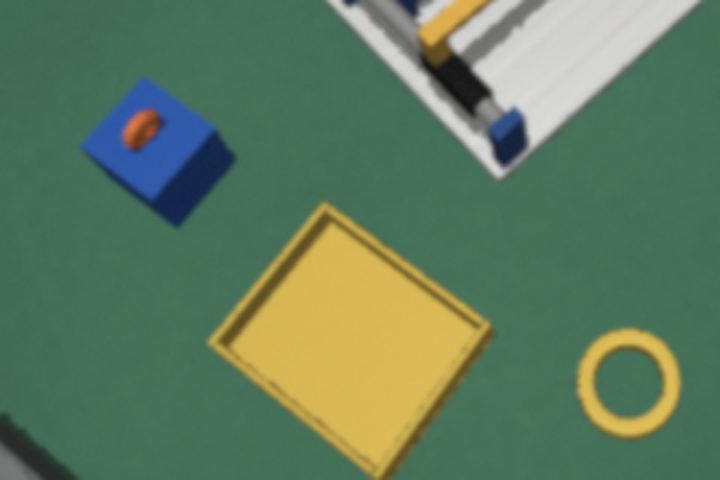

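View pics/d_top.png

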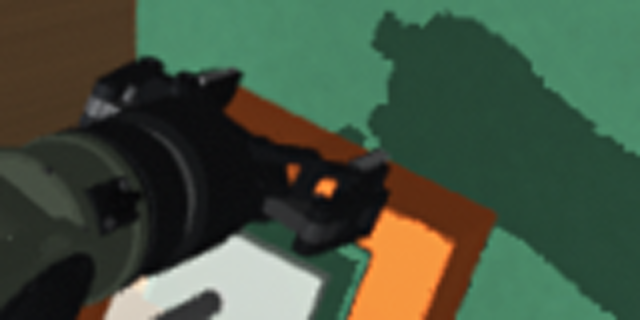

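View pics/d_scene.png

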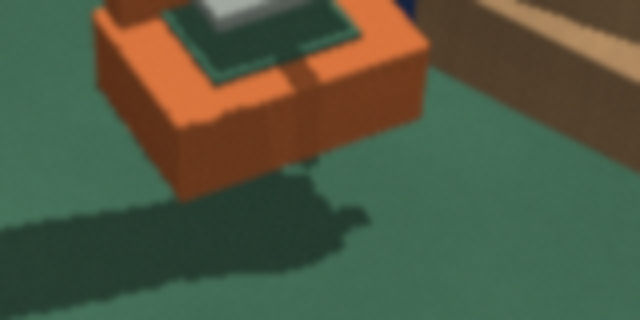

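```bash
cat >> h.py <<'E'
def rectify(n,im,x0,x1,y0,y1,z,mmpp=1.0,name=None):
    "image: up=+x, left=+y, like top cam; row r -> x=x1-r*s ; col c -> y=y1-c*s"
    s=mmpp/1000; H=int(round((x1-x0)/s)); W=int(round((y1-y0)/s))
    cc,rr=np.meshgrid(np.arange(W),np.arange(H))
    P=np.stack([x1-(rr+.5)*s,y1-(cc+.5)*s,np.full(rr.shape,z)],-1).reshape(-1,3)
    m=proj(n,P).reshape(H,W,2).astype(np.float32)
    o=cv2.remap(im,m[...,0],m[...,1],cv2.INTER_CUBIC)
    if name:
        q=o[:,:,::-1].copy()
        if name: cv2.imwrite(f"pics/{name}.png",q)
    return o
E
python3 - <<'E'
from h import *
im=dict(np.load("im0.npz"))
# rough: boards, rack
b={'b1':(211,214),'b2':(174,215),'b3':(179,275),'rej':(305,241)}
for k,p in b.items(): print(k,atz("top",p,0.026 if k!='rej' else .09).round(3))
for n,pts in {"scene":{'b1':(376,161),'b2':(398,138),'b3':(350,114),'rej':(292,191)}}.items():
  for k,p in pts.items(): print(n,k,atz(n,p,0.022 if k!='rej' else .085).round(3))
print("tray",atz("top",(433.5,184.5),.03),"clip",atz("top",(442,261),.09),"stand",atz("top",(440,260),.066),atz("scene",(169,283),.09))
print("cup",atz("top",(238,290),.03),"plate corners",atz("top",[(250,256.5),(370,267),(374,185),(263,176.5)],.012).round(3))
E
```

```text
b1 [[0.544 0.256 0.026]]
b2 [[0.541 0.353 0.026]]
b3 [[0.388 0.337 0.026]]
rej [[0.472 0.014 0.09 ]]
scene b1 [[0.547 0.254 0.022]]
scene b2 [[0.546 0.353 0.022]]
scene b3 [[0.394 0.337 0.022]]
scene rej [[0.472 0.016 0.085]]
tray [[ 0.61673662 -0.31932058  0.03      ]] clip [[ 0.42033745 -0.31690562  0.09      ]] stand [[ 0.42248687 -0.3189555   0.066     ]] [[ 0.43309731 -0.31800404  0.09      ]]
cup [[0.35066682 0.18399282 0.03      ]] plate corners [[ 0.435  0.156  0.012]
 [ 0.406 -0.152  0.012]
 [ 0.619 -0.166  0.012]
 [ 0.643  0.124  0.012]]
```

Run:
```python
from h import *
im=dict(np.load("im0.npz"))
for z,t in ((.012,'12'),(.070,'70')):
  for n in C:
    o=rectify(n,im[n],.38,.68,-.2,.2,z,1.0)
    o=cv2.resize(o,None,fx=2,fy=2,interpolation=cv2.INTER_CUBIC)
    q=o[:,:,::-1].copy()
    for x in range(0,400,50): cv2.line(q,(x*2,0),(x*2,6),(0,0,255),1); cv2.line(q,(0,x*2),(6,x*2),(0,0,255),1)
    cv2.imwrite(f"pics/r{t}_{n}.png",q)
```

```text
(no output)
```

View pics/r12_top.png

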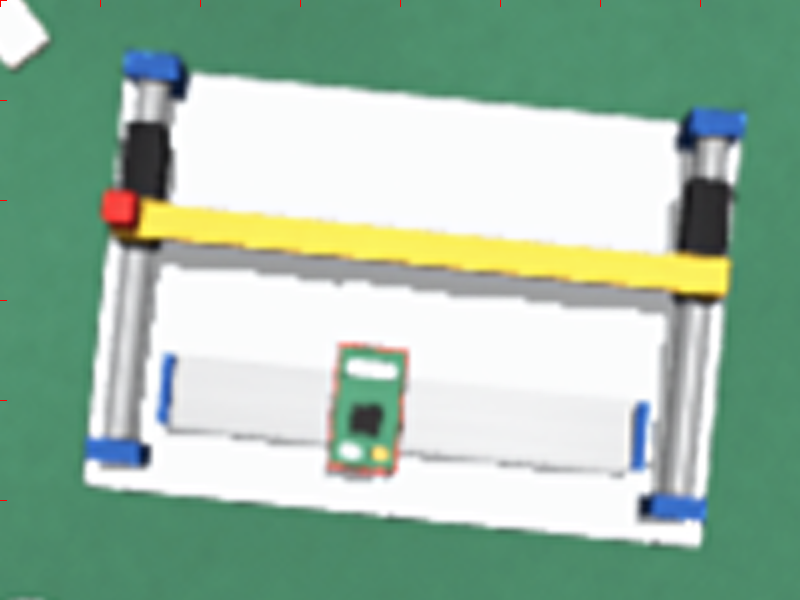

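View pics/r12_scene.png

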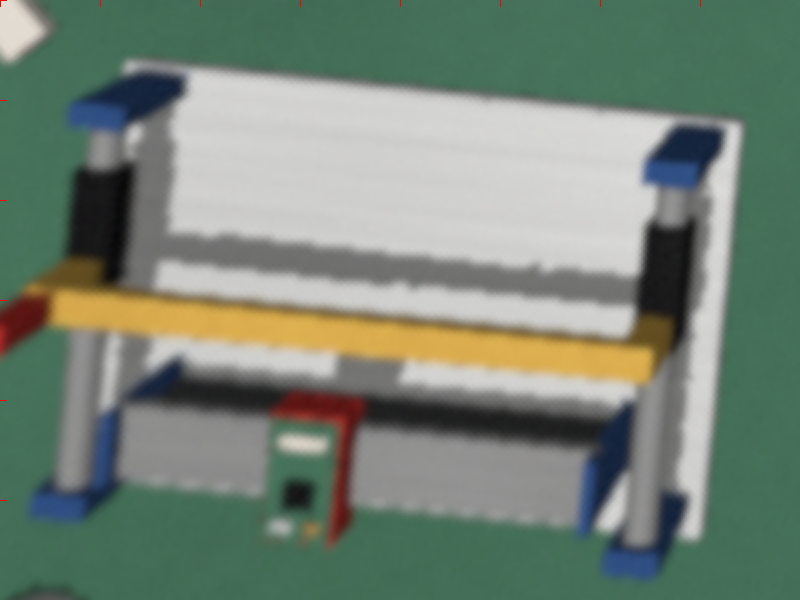

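View pics/r70_top.png

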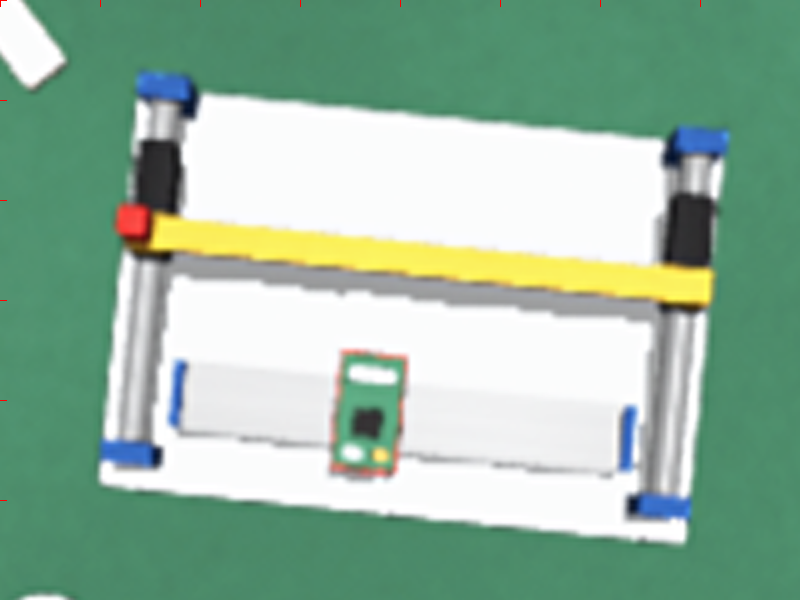

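View pics/r70_scene.png

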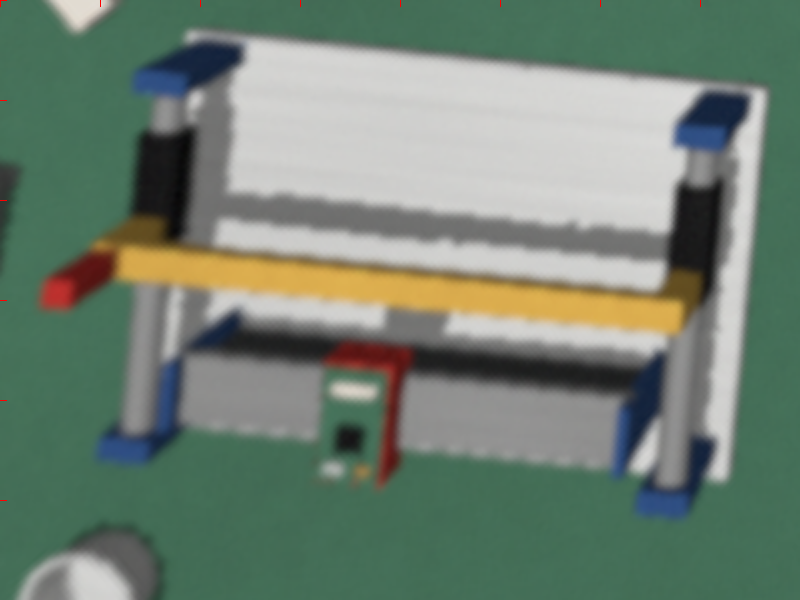

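```bash
cat >> h.py <<'E'
O=np.array([.473,-.001]); TH=-.098
from scipy.spatial.transform import Rotation as Rn
def quat(a):
    c,s=np.cos(a),np.sin(a)
    M=np.array([[c,0,-s],[s,0,c],[0,-1,0]])
    # columns: x=(c,s,0), y=(0,0,-1), z=(-s,c,0)
    q=Rn.from_matrix(M).as_quat(); return np.r_[q[3],q[:3]]
def R2(l,O_=None,th=None):
    th=TH if th is None else th; O_=O if O_ is None else O_
    c,s=np.cos(th),np.sin(th)
    return O_+np.array([c*l[0]-s*l[1],s*l[0]+c*l[1]])
def over(x,y,z,a):
    "joint move; picks a or a+pi whichever turns the wrist less"
    best=None; j0=np.array(bot.read_joint_positions())
    for aa in(a,a+np.pi):
        try: j=bot.solve_ik([x,y,z],quat(aa))
        except Exception as e: j=None
        if j is None: continue
        j=np.array(j); k=abs(j-j0).max()+.3*abs(j[5])
        if best is None or k<best[0]: best=(k,aa,j)
    assert best,("no ik",x,y,z,a)
    bot.move_pose([x,y,z],quat(best[1])); return best[1]
def lin(x,y,z,v=.15,f=None,rot=None): return bot.move_linear([x,y,z],speed=v,until_force=f,rotation=rot)
def F(): return np.round(bot.read_ft_force(),2)
E
python3 - <<'E'
from h import *
x,y=R2([0,.0155]); print(x,y)
bot.set_gripper(.9,40)
a=over(x,y,.22,TH); print(a,bot.read_joint_positions(),bot.read_clock())
for n in C: snap(n,"e_"+n)
print(lin(x,y,.14),F(),bot.read_position())
for n in C: crop(snap(n),220,130,420,280,4,"f_"+n)
print(bot.read_clock())
E
```

```text
0.47451656975463075 0.014425628550543385
-0.098 [-1.23937858e-01  1.96114531e-01 -3.98734880e-01  9.75894564e-01
  2.79061098e-04  1.54348556e+00] 3.5083
False [ 0.58  0.08 -0.01] [0.47491551 0.01457098 0.14046692]
4.3917
```

```bash
cd pics; python3 -c "
import cv2,numpy as np
cv2.imwrite('ef.png',np.vstack([np.hstack([cv2.resize(cv2.imread('e_top.png'),(400,250)),cv2.resize(cv2.imread('e_scene.png'),(400,250))]),np.hstack([cv2.resize(cv2.imread('f_top.png'),(400,300)),cv2.resize(cv2.imread('f_scene.png'),(400,300))])]))"
```

```text
(no output)
```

View pics/ef.png

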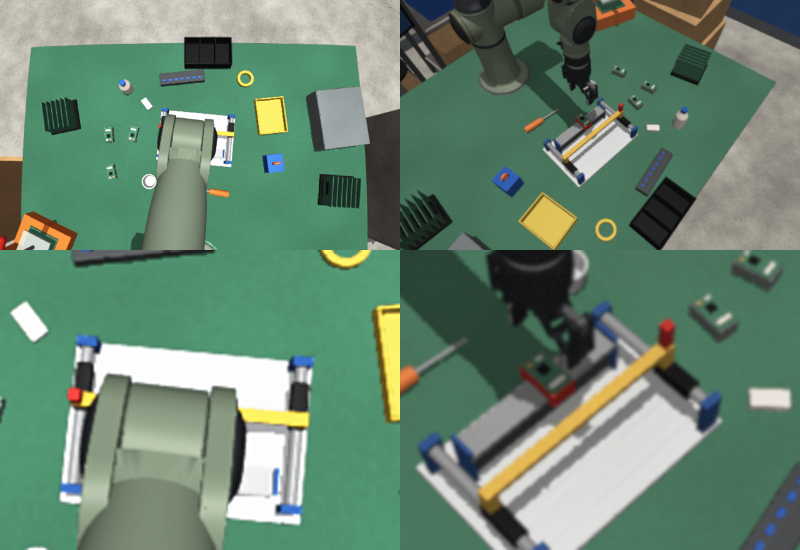

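Run:
```python
from h import *
pts=np.array([(147,177),(278,163),(302,331),(163,348)])/3+[360,100]
P=atz("top",pts,.035); print(P.round(4),P.mean(0))
pts=np.array([(325,205),(492,327),(380,480),(210,343)])/3+[120,240]
P=atz("scene",pts,.035); print(P.round(4),P.mean(0))
x,y=R2([0,.0155])
print(lin(x,y,.068,.08,8),F(),bot.read_position())
bot.set_gripper(0,40); print(bot.read_gripper_width(),F())
lin(x,y,.22,.15); print(F(),bot.read_gripper_width(),bot.read_clock())
crop(snap("scene"),220,30,420,280,2.4,"g_scene")
```

```text
[[ 0.6831 -0.2561  0.035 ]
 [ 0.6957 -0.3726  0.035 ]
 [ 0.5484 -0.3868  0.035 ]
 [ 0.5347 -0.2649  0.035 ]] [ 0.61549559 -0.32011712  0.035     ]
[[ 0.5452 -0.2695  0.035 ]
 [ 0.6931 -0.2548  0.035 ]
 [ 0.7036 -0.3715  0.035 ]
 [ 0.5556 -0.3855  0.035 ]] [ 0.62437068 -0.32033828  0.035     ]
False [ 0.27  0.39 -0.68] [0.47491883 0.01436675 0.06838187]
0.6872033156112658 [-0.67  1.1   4.89]
[-0.18  1.14 -0.85] 0.6900999336437327 6.9083
```

View pics/g_scene.png

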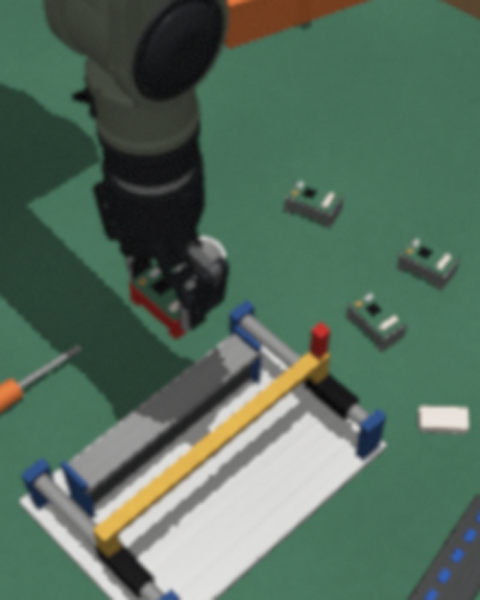

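Run:
```python
from h import *
x,y,a=.620,-.320,.09
aa=over(x,y,.20,a); print(aa,bot.read_clock())
im=snap("scene"); crop(im,120,200,360,400,3.2,"h_scene")
print([q["bbox"] for q in bot.search_frame("scene","tray")[:2]])
```

```text
0.09 8.325
[[190.2, 313.4, 96.7, 86.6], [385.1, 131.3, 28.2, 21.0]]
```

View pics/h_scene.png

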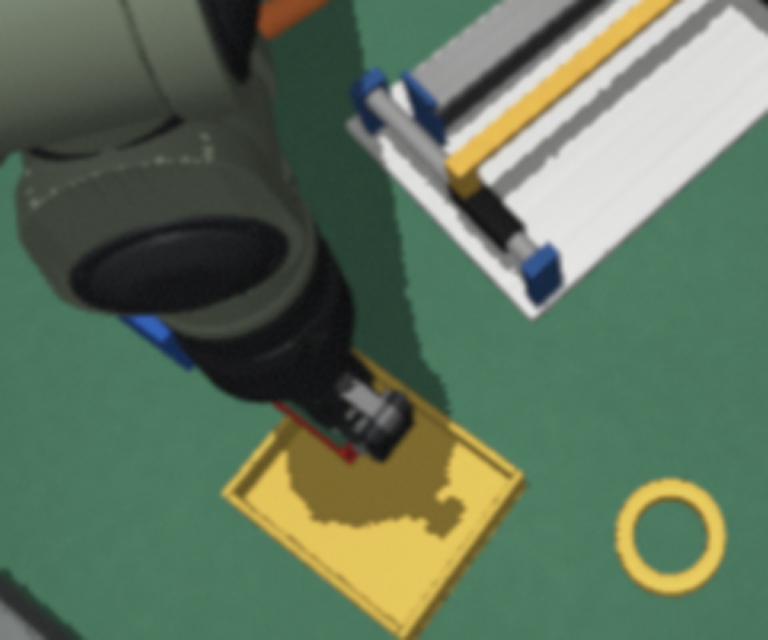

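Run:
```python
from h import *
x,y,a=.620,-.320,.09
lin(x,y,.05,.15); print(lin(x,y,.006,.04,5),F(),bot.read_position())
bot.set_gripper(.85); lin(x,y,.20,.2)
x,y=.40,-.05
over(.30,.0,.3,0)
print(bot.read_clock())
for n in C: np.save("im1_%s.npy"%n,snap(n,"i_"+n))
a=np.load("im1_top.npy")
crop(a,360,130,480,290,3.5,"i2"); crop(a,150,180,260,310,5,"i3")
```

```text
True [ 0.12 -0.19  2.46] [ 0.61951967 -0.31974896  0.00969181]
13.5833
```

View pics/i2.png

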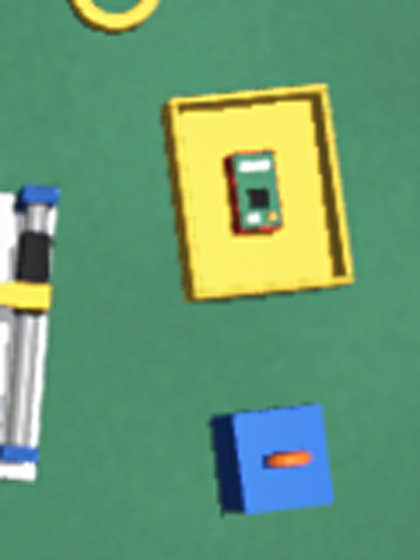

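View pics/i3.png

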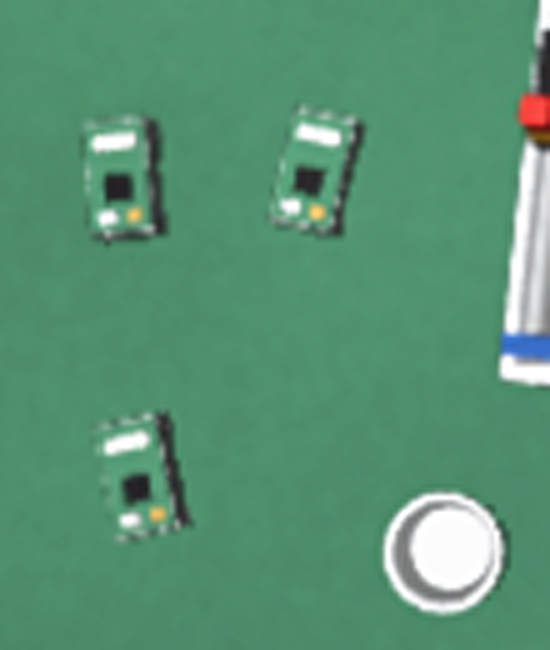

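View pics/i_top.png

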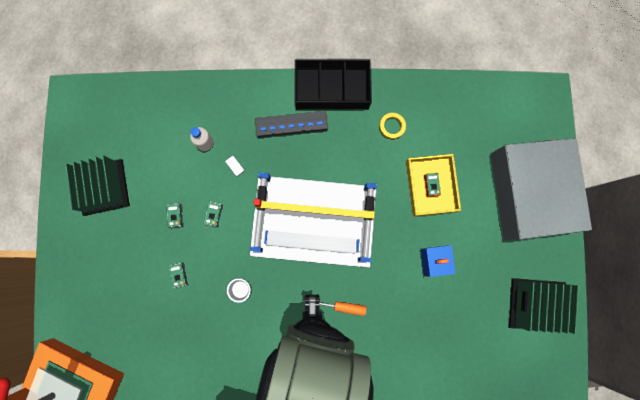

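```bash
cat >> h.py <<'E'
def pick_board(x,y,a,zg=.002):
    bot.set_gripper(.95,50)
    over(x,y,.12,a)
    hit=lin(x,y,zg,.12,8); p=bot.read_position()
    print("pick z",np.round(p,4),hit)
    bot.set_gripper(0,50); w=bot.read_gripper_width()
    lin(x,y,.17,.2); print("w",w,bot.read_gripper_width(),F())
    return p[2]
def place_board(ly,zg):
    x,y=R2([0,ly]); over(x,y,.17,TH)
    lin(x,y,.064+zg+.012,.15)
    hit=lin(x,y,.064+zg-.003,.03,6); p=bot.read_position()
    print("place",hit,np.round(p,4),"over seat mm",round((p[2]-.064-zg)*1000,1),F())
    return p[2]-.064-zg
E
python3 - <<'E'
from h import *
b={}
for k,p,a in(('b1',(313,169),-.212),('b2',(120,178),.084),('b3',(140,474),.174)):
    q=atz("top",np.array(p)/5+[150,180],.026)[0]; print(k,q,a); b[k]=(q[0]+.0015,q[1],a)
zg=pick_board(*b['b1']); print(bot.read_clock())
d=place_board(-.06,zg)
print(bot.read_clock())
crop(snap("scene"),200,80,440,290,3.2,"j")
E
```

```text
b1 [0.54402536 0.25218313 0.026     ] -0.212
b2 [0.53969442 0.35322941 0.026     ] 0.084
b3 [0.38800895 0.33925851 0.026     ] 0.174
pick z [0.5463 0.2524 0.0028] False
w 0.6829279348101877 0.693962337826691 [-0.36 -0.83 -0.74]
17.8667
place True [ 0.4676 -0.0609  0.0671] over seat mm 0.3 [-1.23  1.1   7.34]
20.2917
```

View pics/j.png

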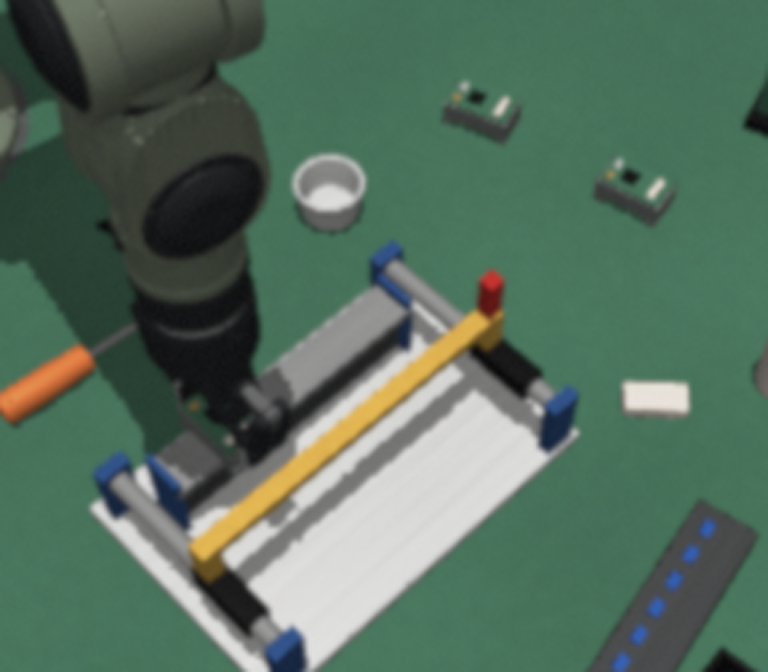

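```bash
cat >> h.py <<'E'
def check(thing,exp,cam="top",tol=4):
    bot.camera(cam); r=bot.search_frame(cam,thing)
    c=[np.array(q["bbox"][:2])+np.array(q["bbox"][2:])/2 for q in r]
    d=[np.linalg.norm(v-exp) for v in c]; print(thing,[np.round(v,1).tolist() for v in c])
    return bool(d) and min(d)<tol
E
python3 - <<'E'
from h import *
x,y=R2([0,-.06])
bot.set_gripper(.85); lin(x,y,.17,.2)
assert check("board1",(174,215.5))
zg=pick_board(.5415,.3530,.084); print(bot.read_clock())
d=place_board(.0,zg)
print(bot.read_clock())
assert d<.0015
bot.set_gripper(.85); x,y=R2([0,0]); lin(x,y,.17,.2)
assert check("board1",(178,274.7))
crop(snap("top"),150,180,260,310,5,"k")
E
```

```text
board1 [[173.7, 216.2], [177.8, 273.7]]
pick z [0.5422 0.3533 0.0029] False
w 0.687261346208269 0.6933996948645335 [-1.08 -0.28 -2.05]
25.675
place True [ 0.4735 -0.0011  0.0672] over seat mm 0.3 [-1.68 -0.01  7.01]
28.225
board1 [[177.8, 276.3]]
```

View pics/k.png

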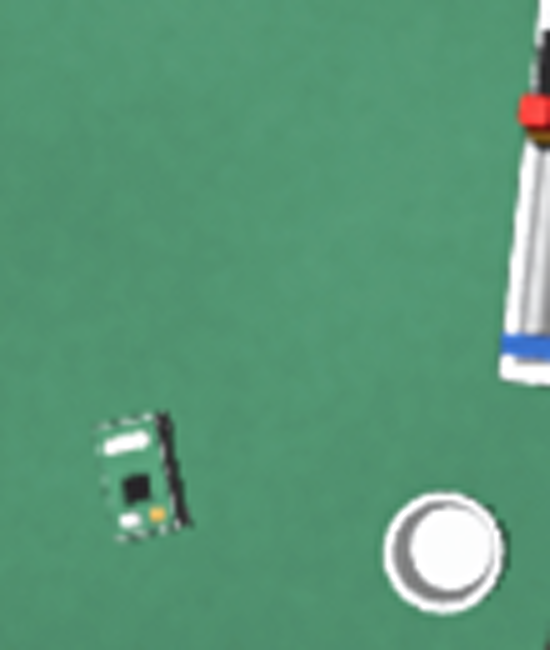

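Run:
```python
from h import *
zg=pick_board(.3895,.3390,.174); print(bot.read_clock())
d=place_board(.06,zg)
print(bot.read_clock())
assert d<.0015
bot.set_gripper(.85); x,y=R2([0,.06]); lin(x,y,.2,.2)
over(.30,.30,.3,0)
im={n:snap(n,"l_"+n) for n in C}
crop(im["top"],230,160,480,290,3.2,"l1");crop(im["scene"],120,140,400,400,2.3,"l2")
print(bot.read_clock())
```

```text
pick z [0.3901 0.3393 0.0026] False
w 0.6950015712769011 0.6931170680748086 [-0.53  0.   -1.63]
33.375
place True [0.4794 0.0588 0.067 ] over seat mm 0.4 [0.24 0.87 5.05]
35.7
38.1167
```

View pics/l1.png

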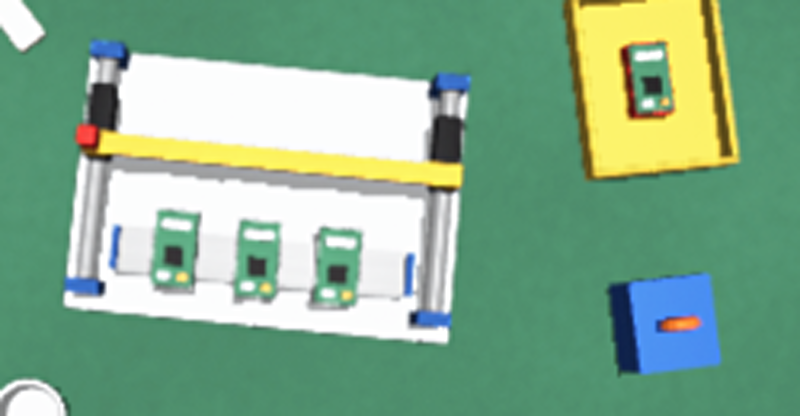

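View pics/l2.png

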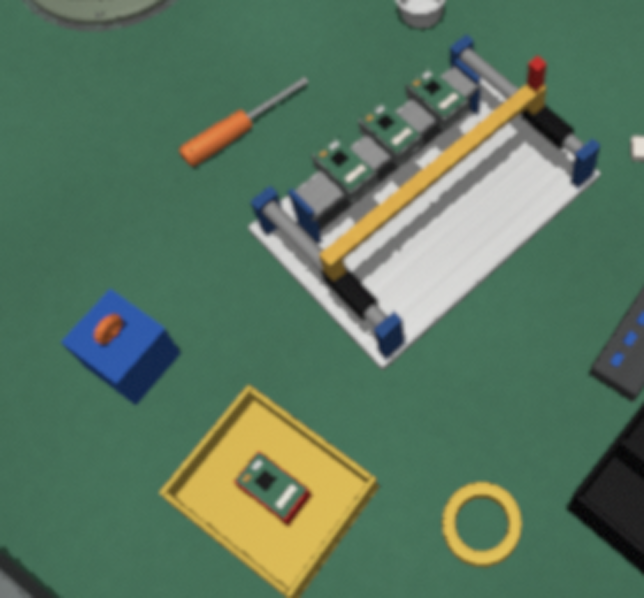

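View pics/l_top.png

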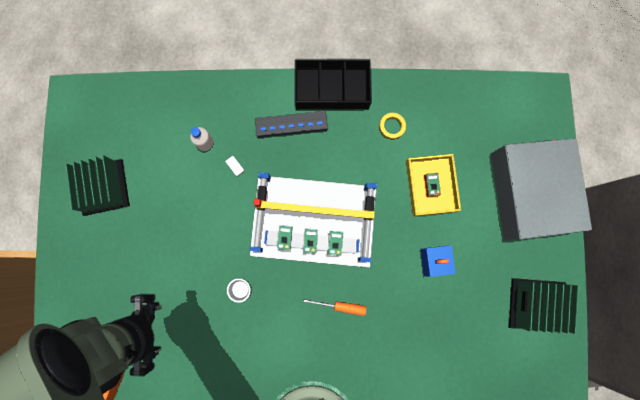

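Run:
```python
from h import *
k=atz("top",np.array([88,137])/3.2+[230,160],.147)[0]
print("knob",k)
ks=atz("scene",np.array([537,66])/2.3+[120,140],.147)[0]; print(ks)
c,s=np.cos(TH),np.sin(TH)
for q in(k,ks):
    d=q[:2]-O; print("local",c*d[0]+s*d[1],-s*d[0]+c*d[1])
```

```text
knob [0.55795821 0.1226335  0.147     ]
[0.56703797 0.12187363 0.147     ]
local 0.07245387287043437 0.13135287181192934
local 0.08156441065316833 0.13148504281920817
```

Run:
```python
from h import *
x,y=R2([.077,.133]); bot.set_gripper(.6,40)
over(x,y,.22,TH)
print(lin(x,y,.116,.1,6),bot.read_position(),F())
crop(snap("scene"),260,100,440,240,4,"m1")
f0=F();bot.set_gripper(0,30); print(bot.read_gripper_width(),F()-f0,bot.read_position(),bot.read_clock())
```

```text
False [0.56323883 0.12391479 0.11670118] [ 0.28  0.4  -0.82]
0.1587768734677722 [-1.55  0.14  2.79] [0.56278325 0.12384785 0.11639654] 41.35
```

View pics/m1.png

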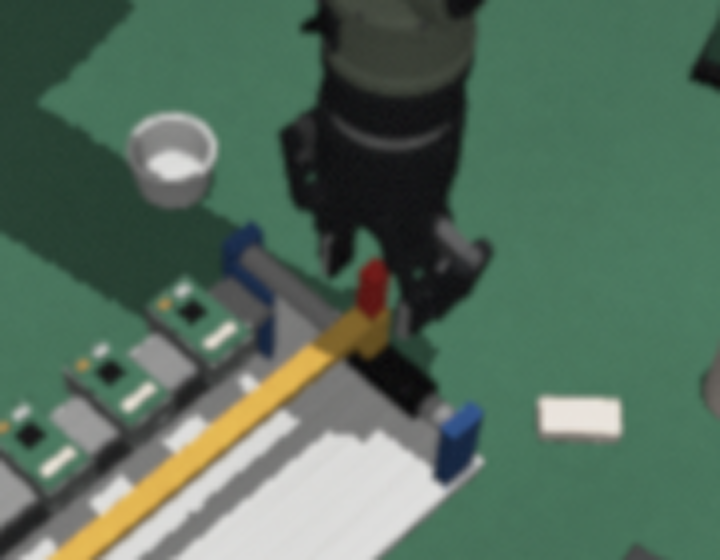

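Run:
```python
from h import *
p=np.array(bot.read_position()); u=np.array([np.cos(TH),np.sin(TH)])
e=p[:2]-.048*u
print(lin(e[0],e[1],p[2],.04,15),F(),bot.read_position())
e=p[:2]-.072*u
h=lin(e[0],e[1],p[2],.02,12); q=np.array(bot.read_position())
print(h,F(),q,"travel",np.linalg.norm((q-p)[:2]))
bot.wait(.3)
bot.set_gripper(.35); bot.wait(.2); f0=F()
bot.set_gripper(0,20); print(F()-f0,bot.read_gripper_width(),bot.read_position(),bot.read_clock())
crop(snap("scene"),220,100,420,300,3,"n1")
```

```text
False [-0.86  2.56  4.67] [0.5146591  0.12869493 0.11637453]
True [2.29 0.09 1.9 ] [0.51005391 0.12917231 0.11638796] travel 0.05299747853465608
[1.15 1.01 0.51] 0.15393988770707182 [0.51091173 0.129621   0.1167897 ] 44.325
```

View pics/n1.png

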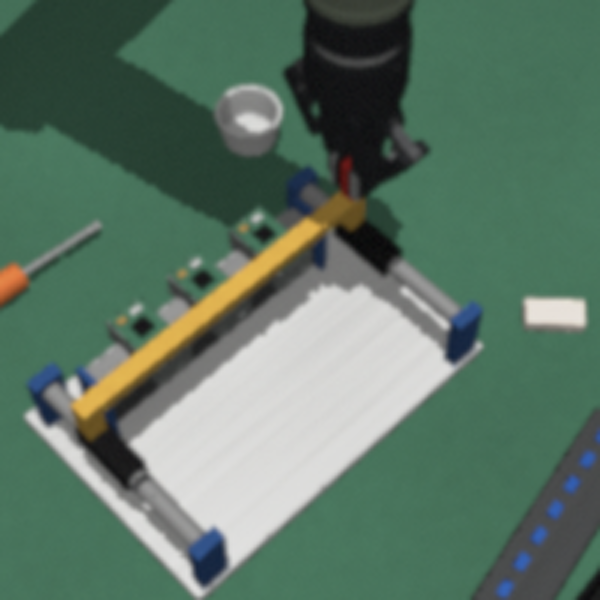

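Run:
```python
from h import *
bot.set_gripper(0,60)
p=np.array(bot.read_position()); u=np.array([np.cos(TH),np.sin(TH)])
e=p[:2]-.008*u
print(lin(e[0],e[1],p[2],.01,25),F(),bot.read_position())
bot.set_gripper(.35); bot.wait(.3); f0=F()
print("free",bot.read_position(),f0)
bot.set_gripper(0,20); print(F()-f0,bot.read_position())
bot.set_gripper(.5); p=bot.read_position(); lin(p[0],p[1],.22)
over(.33,.05,.3,0)
im={n:snap(n,"o_"+n) for n in C}
crop(im["top"],230,160,480,290,3.2,"o1");crop(im["scene"],210,140,390,310,4,"o2")
print(bot.read_clock())
```

```text
True [2.81 0.18 1.76] [0.51027856 0.12967131 0.11687291]
free [0.50996116 0.12962772 0.11662432] [-1.02 -0.3  -0.17]
[ 3.7   0.05 -0.15] [0.51028654 0.1295734  0.11673514]
48.2667
```

View pics/o1.png

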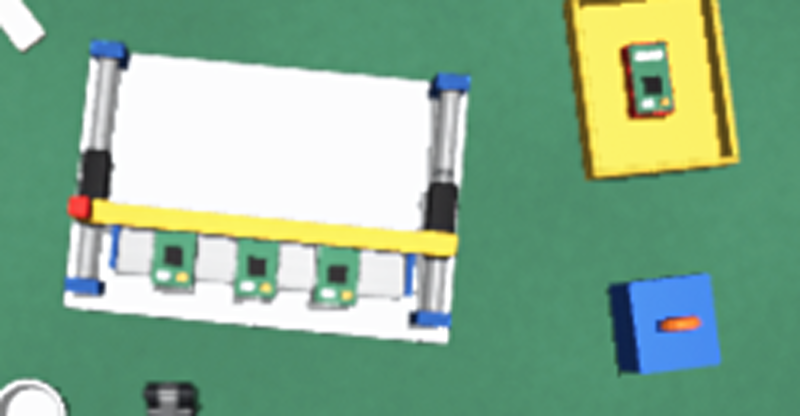

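View pics/o2.png

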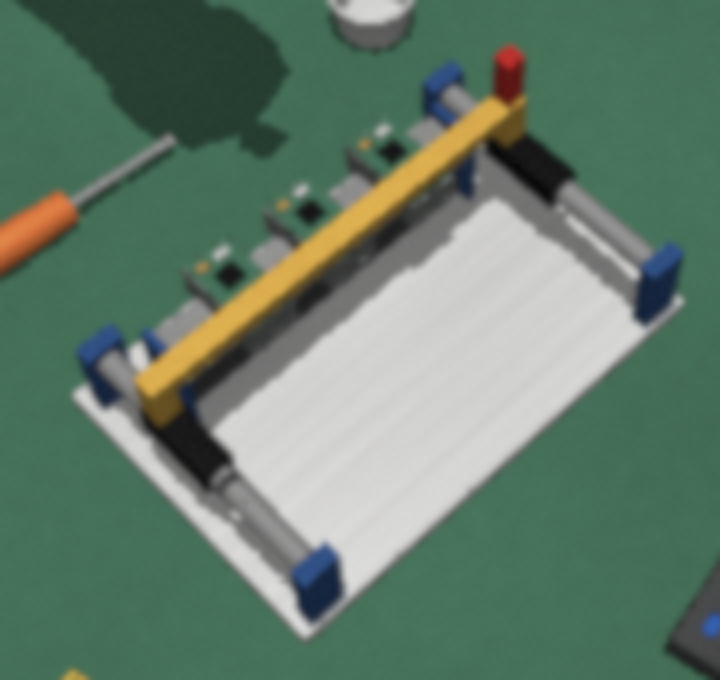

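```bash
cat >> h.py <<'E'
O=np.array([.5110,.1296])-R2([.024,.135],np.zeros(2))
def toloc(p):
    d=np.asarray(p)[:2]-O; c,s=np.cos(TH),np.sin(TH); return np.array([c*d[0]+s*d[1],-s*d[0]+c*d[1]])
E
python3 - <<'E'
from h import *
print("O",O)
# bar right end
bot.set_gripper(.5,20)
x,y=R2([.024,-.120]); over(x,y,.18,TH)
print(lin(x,y,.088,.08,6),F(),bot.read_position())
bot.wait(.2); f0=F(); bot.set_gripper(0,20); bot.wait(.2)
p=bot.read_position(); print("bar",F()-f0,p,toloc(p),bot.read_gripper_width())
# nudge to stop
u=np.array([np.cos(TH),np.sin(TH)]); e=np.array(p[:2])-.006*u
print(lin(e[0],e[1],p[2],.01,12),F()-f0,toloc(bot.read_position()))
bot.set_gripper(.4); bot.wait(.2)
lin(p[0],p[1],p[2],.02); bot.wait(.2); f0=F()
bot.set_gripper(0,20); bot.wait(.2); p=bot.read_position(); print("bar",F()-f0,p,toloc(p),bot.read_gripper_width())
bot.set_gripper(.5); lin(x,y,.18,.15); print(bot.read_clock())
E
```

```text
O [ 0.47390632 -0.00240401]
False [-0.14 -0.05  0.25] [ 0.48645935 -0.12433266  0.08847499]
bar [-0.67  0.04  3.16] [ 0.48602875 -0.12420426  0.08817052] [ 0.02398159 -0.12002973] 0.1803950869262956
True [ 1.22 -0.07  1.14] [ 0.02237078 -0.12001614]
bar [-2.24  1.09  3.99] [ 0.48591789 -0.12419906  0.08822883] [ 0.02387075 -0.12003541] 0.17986525624357255
54.575
```

Run:
```python
from h import *
l=[.112,-.135]
bot.set_gripper(.5,20)
x,y=R2(l); a=over(x,y,.16,TH+np.pi/2); print(a,bot.read_joint_positions()[5])
print(lin(x,y,.046,.08,6),F())
v=np.array([-np.sin(TH),np.cos(TH)])
for i in range(3):
    bot.wait(.2); f0=F(); bot.set_gripper(0,20); bot.wait(.2); f=F()-f0
    p=bot.read_position(); fy=f[:2]@v; print("rod",f,"fy",round(fy,2),toloc(p),bot.read_gripper_width())
    bot.set_gripper(.4)
    l[1]+=np.clip(fy/5000,-.002,.002); x,y=R2(l); lin(x,y,.046,.03)
bot.set_gripper(.5); lin(x,y,.2,.15); print(l,bot.read_clock())
```

```text
1.4727963267948965 -0.2789330592723917
False [ 0.2   0.97 -0.  ]
rod [-1.05 -1.15  0.72] fy -1.25 [ 0.11204536 -0.13519594] 0.1766111247864668
rod [-0.43  1.3   1.41] fy 1.25 [ 0.11200546 -0.13522448] 0.17247749051981406
rod [-0.76 -1.62  1.99] fy -1.69 [ 0.11197172 -0.13521064] 0.1758364341590994
[0.112, np.float64(-0.13533642309960867)] 63.0333
```

Run:
```python
from h import *
im={n:cv2.imread(f"pics/o_{n}.png") for n in C}
box={"top":(415,240,465,285),"scene":(140,260,205,320)}
res={}
for n,(x0,y0,x1,y1) in box.items():
    s=cv2.resize(im[n][y0:y1,x0:x1],None,fx=4,fy=4,interpolation=cv2.INTER_CUBIC)
    h=cv2.cvtColor(s,cv2.COLOR_BGR2HSV); m=((h[...,0]<18)&(h[...,1]>90)).astype(np.uint8)
    k,lab,st,ce=cv2.connectedComponentsWithStats(m); i=1+st[1:,4].argmax()
    ys,xs=np.where(lab==i); r=cv2.minAreaRect(np.c_[xs,ys].astype(np.float32))
    c=(ce[i]+.5)/4-.5+[x0,y0]; res[n]=c
    print(n,c,st[i],r)
    print(atz(n,c,.083),atz(n,c,.088))
    mm=((h[...,0]>100)&(h[...,0]<130)&(h[...,1]>120)&(h[...,2]>150)).astype(np.uint8)
    ys,xs=np.where(mm); 
    if n=="top":
        rr=cv2.minAreaRect(np.c_[xs,ys].astype(np.float32)); print("stand",rr,atz(n,(np.array(rr[0])+.5)/4-.5+[x0,y0],.066))
    cv2.imwrite(f"pics/p_{n}.png",cv2.resize(s,None,fx=3,fy=3))
```

```text
top [442.13180272 260.72321429] [ 87  76  47  17 588] ((110.03689575195312, 84.40574645996094), (14.033039093017578, 46.35429763793945), 84.80557250976562)
[[ 0.42088979 -0.31930299  0.083     ]] [[ 0.42096773 -0.31783813  0.088     ]]
stand ((102.65387725830078, 83.73077392578125), (117.46089172363281, 104.06513977050781), 82.87498474121094) [[ 0.42110367 -0.31964129  0.066     ]]
scene [166.52398649 282.53327703] [  86   68   45   49 1480] ((107.50000762939453, 91.5), (33.941123962402344, 53.740108489990234), 45.0)
[[ 0.42469267 -0.3202063   0.083     ]] [[ 0.42733789 -0.32052564  0.088     ]]
```

View pics/p_top.png

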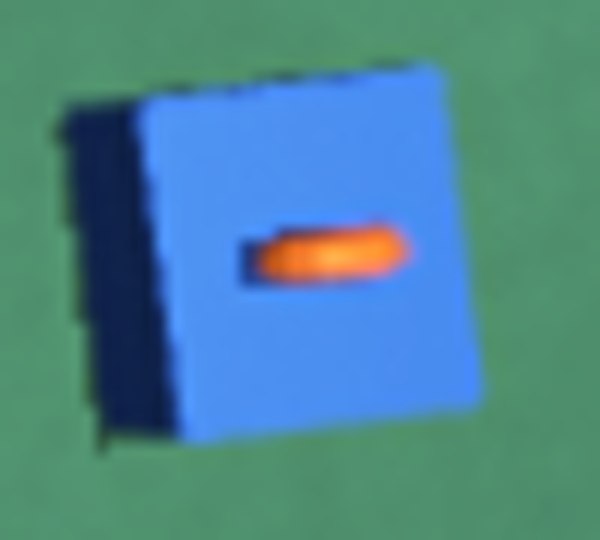

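View pics/p_scene.png

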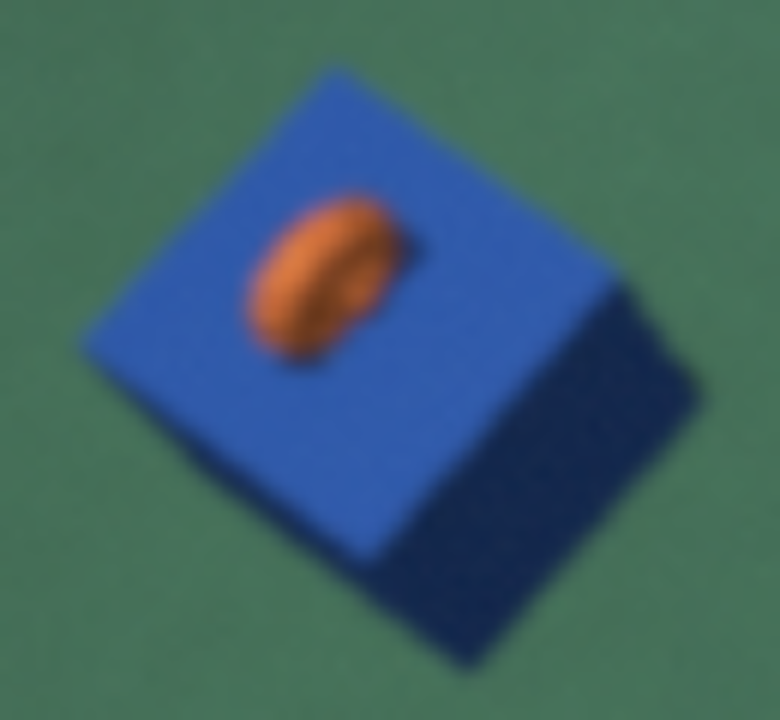

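Run:
```python
from h import *
x,y,a=.4235,-.319,.115
bot.set_gripper(.45,60); over(x,y,.17,a)
print(lin(x,y,.073,.08,5),bot.read_position(),F())
f0=F(); crop(snap("scene"),130,220,250,320,6,"q1")
bot.set_gripper(0,60); bot.wait(.2); print(bot.read_gripper_width(),F()-f0)
lin(x,y,.22,.1); bot.wait(.2); print(bot.read_gripper_width(),F(),bot.read_clock())
for n in C: snap(n,"q_"+n)
```

```text
False [ 0.4238432  -0.31933828  0.07351016] [-0.99 -0.02 -0.41]
0.10571195226926014 [-1.76  0.32  6.44]
0.0974643114884123 [ 0.46  0.16 -1.39] 67.9583
```

View pics/q1.png

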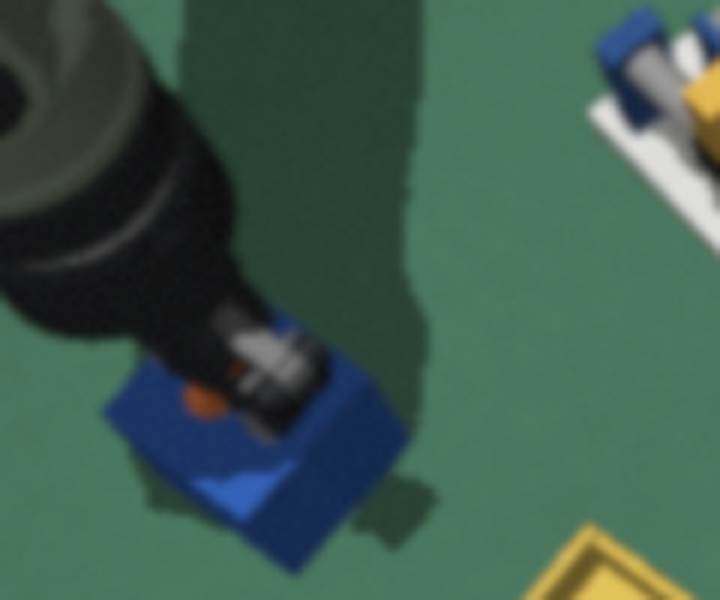

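View pics/q_scene.png

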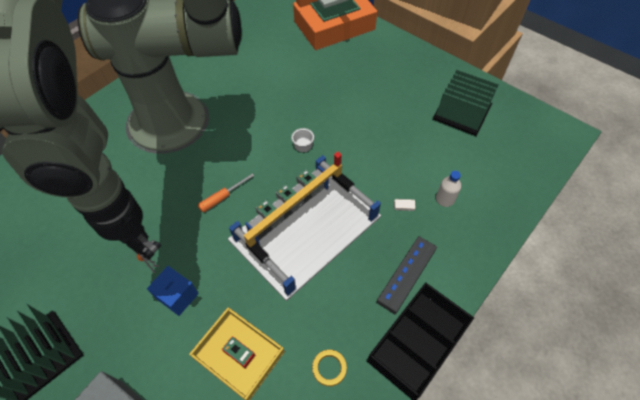

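Run:
```python
from h import *
x,y=R2([.081,-.125]); a=over(x,y,.22,TH); print(a,TH,bot.read_position())
bot.wait(.2)
im={n:snap(n) for n in C}
np.savez("im2.npz",**im)
tip=proj("scene",[[x,y,.22],[x,y,.15]]); print(tip)
cx,cy=tip.mean(0).astype(int); crop(im["scene"],cx-50,cy-40,cx+50,cy+50,7,"r1")
print("crop org",cx-50,cy-40)
print(bot.read_clock())
```

```text
-0.098 -0.098 [ 0.54201834 -0.13529976  0.21992055]
[[261.76571704 223.43477683]
 [265.69043122 239.97306731]]
crop org 213 191
69.2417
```

View pics/r1.png

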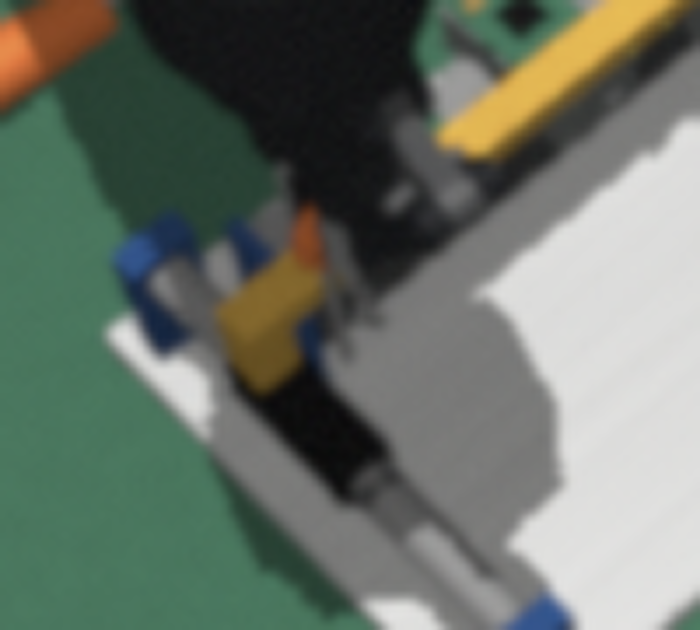

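Run:
```python
from h import *
print("tip",toloc(atz("scene",[(263,241)],.155)[0]))
bot.set_gripper(0,80)
x,y=R2([.083,-.100]); lin(x,y,.20,.1); print(lin(x,y,.1165,.08,5),F())
bot.wait(.3); f0=F()
x,y=R2([.083,-.130]); h=lin(x,y,.1165,.01,2.5); p=bot.read_position()
bot.wait(.2); print(h,toloc(p),toloc(bot.read_position()),F()-f0)
crop(snap("scene"),210,180,310,270,7,"s1"); crop(snap("top"),320,180,420,270,7,"s2")
print(bot.read_clock())
```

```text
tip [ 0.08127058 -0.13164715]
False [-0.03 -0.03  0.2 ]
True [ 0.08255897 -0.11669119] [ 0.08202512 -0.11663192] [-0.29  0.83 -1.75]
73.45
```

View pics/s1.png

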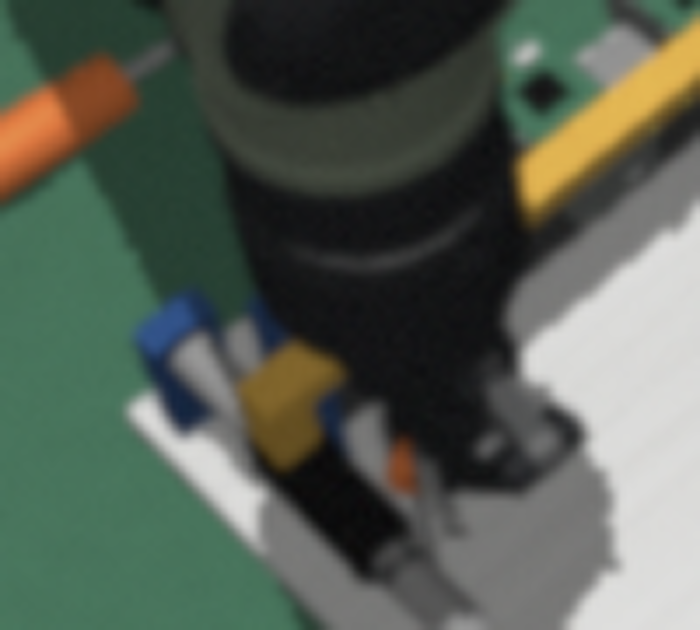

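Run:
```python
from h import *
v=np.array([-np.sin(TH),np.cos(TH)])
x,y=R2([.0825,-.112]); lin(x,y,.1165,.05); bot.wait(.3); f0=F()
for ly in np.arange(-.114,-.1245,-.001):
    x,y=R2([.0825,ly]); lin(x,y,.1165,.02); bot.wait(.12)
    f=np.mean([bot.read_ft_force() for _ in range(6)],0)-f0
    print(toloc(bot.read_position()).round(4),round(f[:2]@v,2),f.round(2))
    if f[:2]@v>4: break
print(bot.read_clock())
```

```text
[ 0.0825 -0.1141] 0.42 [0.09 0.41 0.31]
[ 0.0825 -0.115 ] -0.59 [ 0.28 -0.62 -0.34]
[ 0.0825 -0.116 ] 0.9 [-0.41  0.95 -0.15]
[ 0.0824 -0.1168] 2.13 [0.17 2.12 1.23]
[ 0.0825 -0.1173] 4.72 [1.37 4.61 1.33]
75.8333
```

Run:
```python
from h import *
x,y=R2([.0815,-.112]); lin(x,y,.1165,.05); lin(x,y,.145,.1)
l=[.081,-.1264]; x,y=R2(l); lin(x,y,.145,.05); lin(x,y,.138,.03); bot.wait(.3); f0=F()
for z in np.arange(.136,.1185,-.0015):
    lin(x,y,z,.03); bot.wait(.1)
    f=np.mean([bot.read_ft_force() for _ in range(6)],0)-f0
    p=bot.read_position(); print(round(p[2],4),toloc(p).round(4),f.round(1))
    if f[2]>5: break
print(bot.read_clock())
crop(snap("scene"),210,180,310,270,7,"t1")
```

```text
0.136 [ 0.081  -0.1264] [-0.5  0.5 -0.4]
0.1345 [ 0.081  -0.1264] [ 0.1  0.4 -0.2]
0.133 [ 0.081  -0.1264] [-0.5 -0.2  0.1]
0.1315 [ 0.081  -0.1264] [-0.9 -0.2 -0.2]
0.13 [ 0.081  -0.1264] [-1.2  0.6 -0.4]
0.1285 [ 0.081  -0.1264] [-0.1 -0.5  0.2]
0.127 [ 0.081  -0.1264] [-0.8  0.3  0.1]
0.1255 [ 0.081  -0.1264] [-0.1  0.3 -0.6]
0.124 [ 0.081  -0.1264] [-0.4 -0.5  1.2]
0.1225 [ 0.081  -0.1264] [-0.2  0.4  0.8]
0.121 [ 0.081  -0.1264] [-0.9 -0.7  1. ]
0.1195 [ 0.081  -0.1264] [-0.9  0.2 -0.3]
81.8667
```

View pics/t1.png

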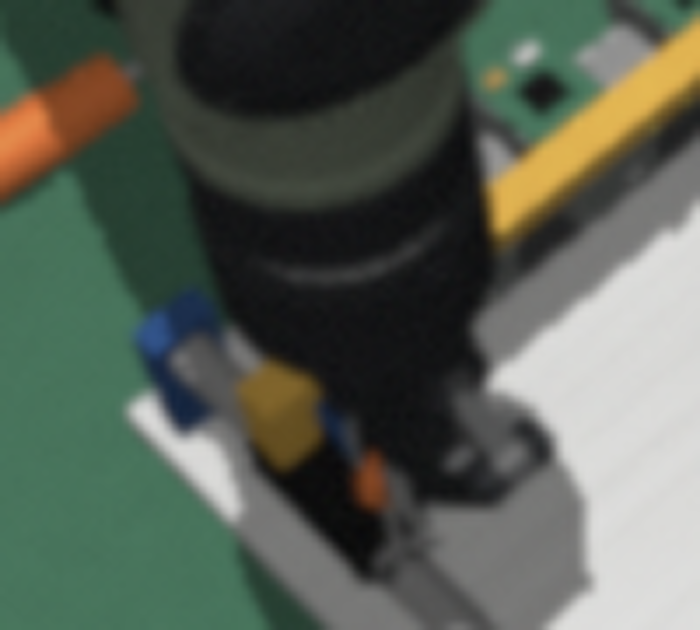

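Run:
```python
from h import *
l=[.081,-.1264]; x,y=R2(l); f0=F()
for z in np.arange(.117,.0980,-.0015):
    lin(x,y,z,.02); bot.wait(.08)
    f=np.mean([bot.read_ft_force() for _ in range(4)],0)-f0
    p=bot.read_position(); print(round(p[2],4),toloc(p).round(4),f.round(1))
    if f[2]>30: break
print(bot.read_clock())
crop(snap("scene"),210,180,310,270,7,"u1")
```

```text
0.1169 [ 0.0809 -0.1263] [ 0.4 -0.   0.5]
0.1155 [ 0.081  -0.1263] [0.9 1.6 0.1]
0.114 [ 0.0811 -0.1262] [0.7 2.5 0.5]
0.1121 [ 0.0805 -0.1262] [-1.   1.6 -0.8]
0.1108 [ 0.0808 -0.1263] [-0.1  1.4 -0.9]
0.1094 [ 0.0809 -0.1264] [-0.   3.1 -0.4]
0.1079 [ 0.0809 -0.1264] [-0.3  1.8 -1. ]
0.1064 [ 0.0809 -0.1264] [ 0.3  2.3 -0.9]
0.1049 [ 0.0809 -0.1264] [-0.3  2.6 -1.5]
0.1034 [ 0.0811 -0.1265] [ 0.4  1.4 -1.9]
0.1019 [ 0.0809 -0.1265] [ 0.3  1.9 -2.2]
0.1005 [ 0.081  -0.1265] [-0.2  1.3 -1.7]
0.099 [ 0.0811 -0.1265] [-0.6  1.4  0.1]
86.275
```

View pics/u1.png

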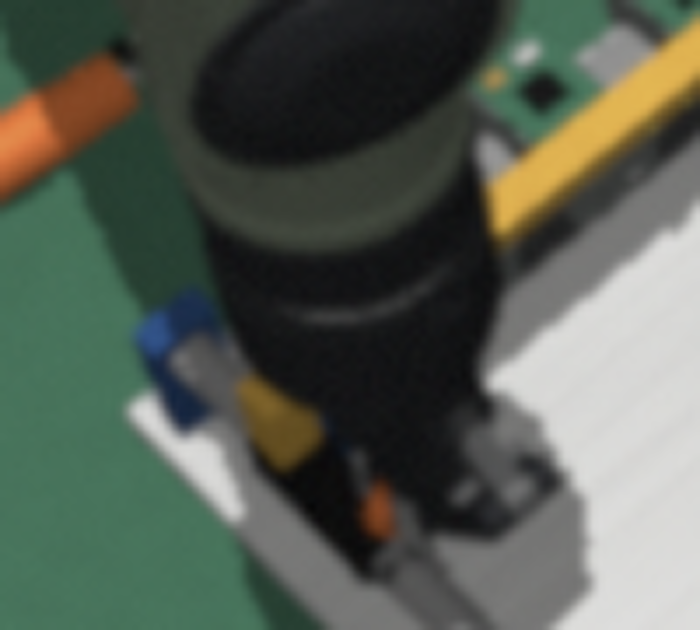

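Run:
```python
from h import *
bot.set_gripper(.35); bot.wait(.3); p=bot.read_position()
lin(p[0],p[1],.22,.12); over(.33,.10,.3,0); bot.wait(.3)
im={n:snap(n,"v_"+n) for n in C}
crop(im["scene"],210,180,310,270,7,"v1"); crop(im["top"],230,160,480,290,3.2,"v2")
print(bot.read_clock())
```

```text
89.7667
```

View pics/v1.png

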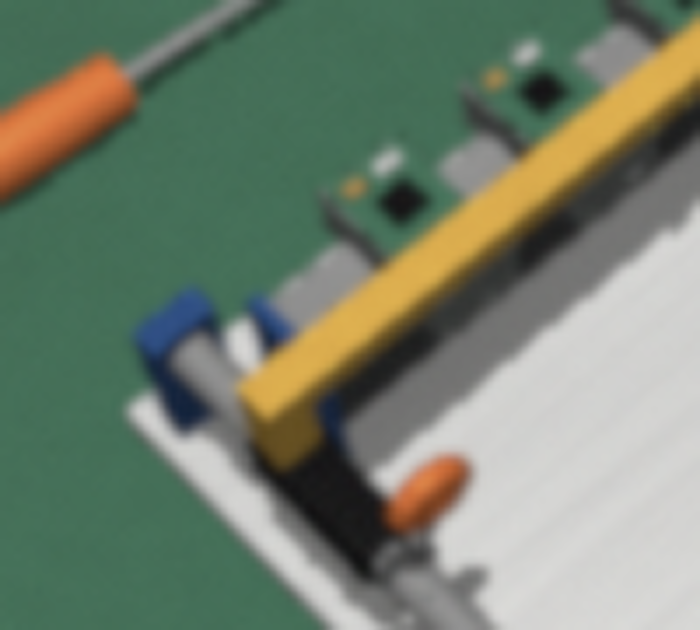

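View pics/v2.png

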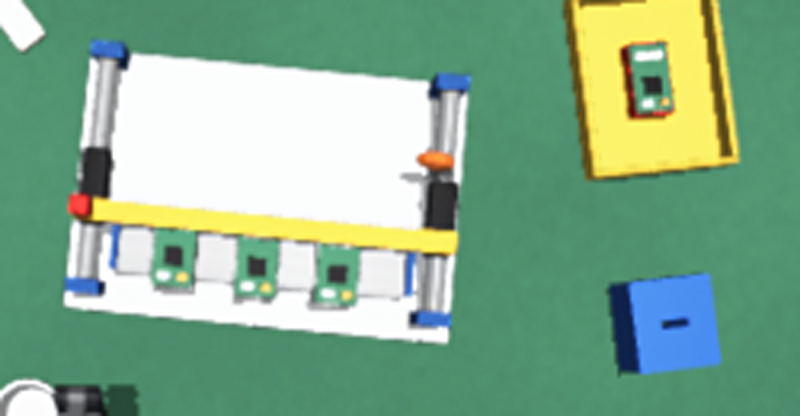

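View pics/v_scene.png

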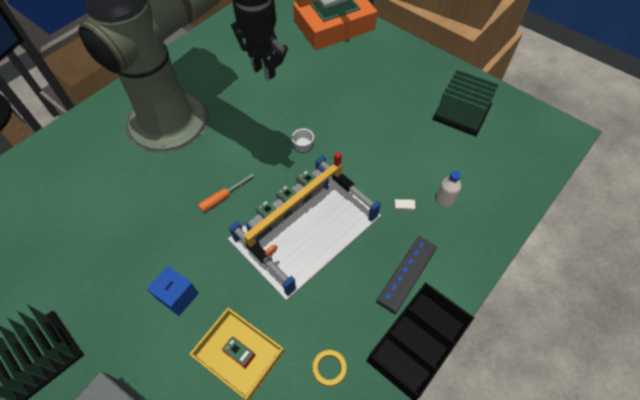

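Run:
```python
from h import *
from scipy.optimize import least_squares
m={}
for n,(x0,y0,x1,y1) in {"scene":(255,235,290,262),"top":(350,200,380,220)}.items():
    s=cv2.resize(cv2.imread(f"pics/v_{n}.png")[y0:y1,x0:x1],None,fx=4,fy=4,interpolation=cv2.INTER_CUBIC)
    h=cv2.cvtColor(s,cv2.COLOR_BGR2HSV); k=(h[...,0]<13)&(h[...,1]>120)
    ys,xs=np.where(k); m[n]=np.array([(xs.mean()+.5)/4-.5+x0,(ys.mean()+.5)/4-.5+y0]); print(n,m[n],k.sum(),cv2.minAreaRect(np.c_[xs,ys].astype(np.float32)))
r=least_squares(lambda P:np.r_[proj("scene",P)[0]-m["scene"],proj("top",P)[0]-m["top"]],[.54,-.13,.1])
print(r.x,toloc(r.x),r.fun)
exp=np.r_[R2([.081,-.1282]),.106]; print("expected px",proj("scene",exp),proj("top",exp))
for n,(x0,y0,x1,y1) in {"top":(250,190,380,245)}.items():
    a,b=[cv2.imread(f"pics/{q}_{n}.png")[195:240,250:325].mean(2).astype(np.float32) for q in("o","v")]
    print(cv2.phaseCorrelate(a,b))
    for q in("o","v"):
        g=cv2.cvtColor(cv2.imread(f"pics/{q}_{n}.png"),cv2.COLOR_BGR2HSV)[190:250,262:360]
        k=(abs(g[...,0].astype(int)-27)<5)&(g[...,1]>100)&(g[...,2]>150); ys,xs=np.where(k); print(q,ys.mean()+190,k.sum())
```

```text
scene [269.99024978 250.46505259] 1141 ((62.00000762939453, 63.50000762939453), (24.08272933959961, 56.267364501953125), 48.012786865234375)
top [365.94577815 210.22847682] 604 ((64.5, 41.0), (24.0, 43.0), 90.0)
[ 0.54447944 -0.13230279  0.0992965 ] [ 0.08294421 -0.1223704 ] [-0.22540936  0.03243968 -0.20353095 -0.15927191]
expected px [[266.75454903 250.27632943]] [[368.44673416 210.82320969]]
((0.5226939458927546, 0.2111610335361327), 1.0356440734863281)
o 230.8890625 640
v 230.23222748815166 633
```

Run:
```python
from h import *
b=np.array([np.r_[R2([.016,-.143]),.107],np.r_[R2([.032,-.143]),.107]])
obs_s=np.array([(240,386),(265,420)])/7+[210,180]; obs_t=np.array([(457,253),(458,232)])/3.2+[230,160]
print("bias scene",obs_s-proj("scene",b),"bias top",obs_t-proj("top",b))
for ly in(-.1282,-.1222):
  for z in(.106,.101):
    e=np.r_[R2([.081,ly]),z]; print(ly,z,proj("scene",e),proj("top",e))
im=cv2.imread("pics/v_scene.png"); crop(im[:,:,::-1],250,225,300,270,14,"w1")
im=cv2.imread("pics/v_top.png"); crop(im[:,:,::-1],345,185,390,235,12,"w2")
```

```text
bias scene [[2.42388912 0.44121444]
 [1.29278572 0.5111898 ]] bias top [[0.25896658 0.55965692]
 [0.04726802 0.71219736]]
-0.1282 0.106 [[266.75454903 250.27632943]] [[368.44673416 210.82320969]]
-0.1282 0.101 [[267.00096095 251.28975946]] [[368.17805104 211.02394821]]
-0.1222 0.106 [[268.9143776  248.48640856]] [[365.95355626 210.59410581]]
-0.1222 0.101 [[269.15075326 249.50545324]] [[365.69609645 210.79589757]]
```

View pics/w1.png

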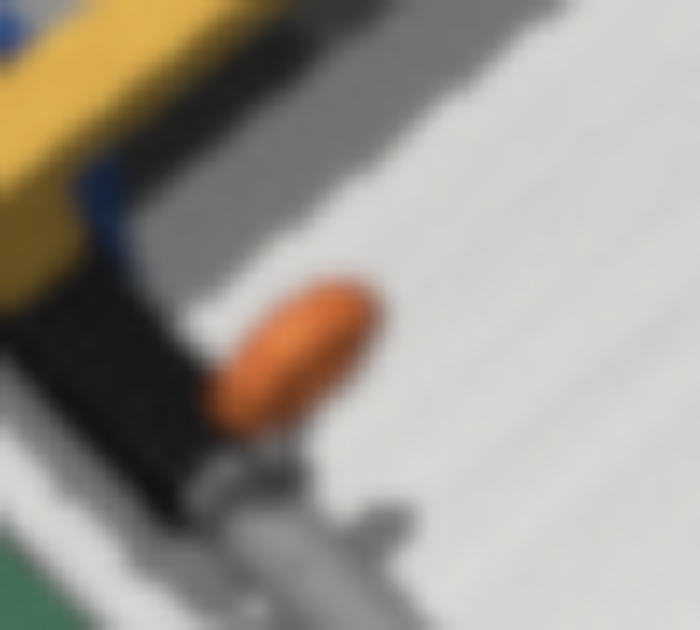

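View pics/w2.png

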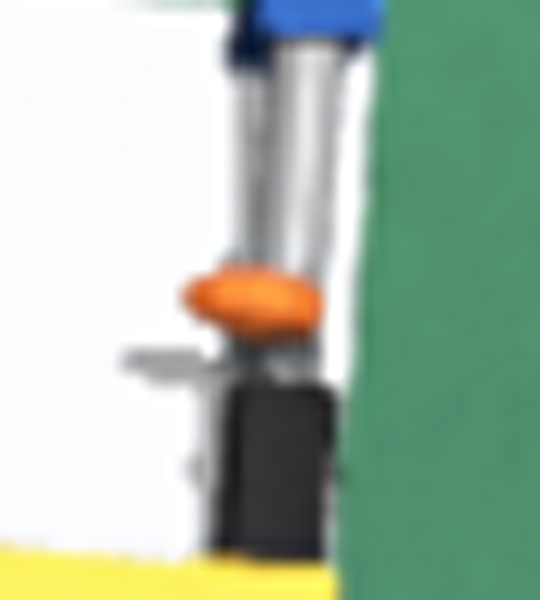

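Run:
```python
from h import *
bot.set_gripper(0,20)
x,y=R2([.081,-.1235]); over(x,y,.20,TH); lin(x,y,.13,.1); bot.wait(.3)
f0=F(); print(lin(x,y,.113,.008,3),bot.read_position(),toloc(bot.read_position()),F()-f0)
lin(x,y,.2,.1); over(.33,.10,.3,0); bot.wait(.3)
im={n:snap(n,"x_"+n) for n in C}
crop(im["scene"],210,180,310,270,7,"x1")
print(bot.read_clock())
```

```text
True [ 0.54267823 -0.13339135  0.11793714] [ 0.08125815 -0.12362998] [-1.04  1.2   2.38]
96.5917
```

View pics/x1.png

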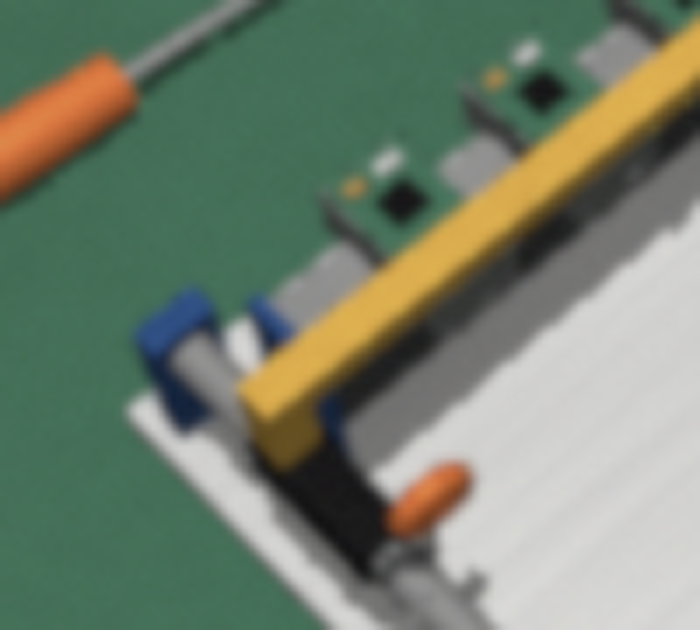

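Run:
```python
from h import *
for q in("v","x"):
  for n,(x0,y0,x1,y1) in {"scene":(255,235,290,262),"top":(350,200,380,220)}.items():
    s=cv2.resize(cv2.imread(f"pics/{q}_{n}.png")[y0:y1,x0:x1],None,fx=4,fy=4,interpolation=cv2.INTER_CUBIC)
    h=cv2.cvtColor(s,cv2.COLOR_BGR2HSV); k=(h[...,0]<13)&(h[...,1]>120)
    ys,xs=np.where(k); print(q,n,(xs.mean()+.5)/4-.5+x0,(ys.mean()+.5)/4-.5+y0)
a=bot.camera("scene");
```

```text
v scene 269.990249780894 250.46505258545136
v top 365.9457781456954 210.22847682119206
x scene 270.24893162393164 251.3028252611586
x top 365.93001497005986 209.78892215568862
```

Run:
```python
from h import *
bot.set_gripper(.4,30)
x,y=R2([.081,-.1235]); over(x,y,.20,TH); lin(x,y,.13,.1); print(lin(x,y,.0965,.05,5),F())
bot.wait(.2); f0=F()
bot.set_gripper(0,30); bot.wait(.2); print("grip",bot.read_gripper_width(),F()-f0,bot.read_position())
lin(x,y,.0987,.01); bot.wait(.2); print("lift",F()-f0,bot.read_position())
bot.set_gripper(.35); bot.wait(.3); p=bot.read_position()
lin(p[0],p[1],.22,.12); over(.33,.10,.3,0); bot.wait(.3)
im={n:snap(n,"y_"+n) for n in C}
crop(im["scene"],210,180,310,270,7,"y1")
for q in("v","x","y"):
  for n,(x0,y0,x1,y1) in {"scene":(255,235,290,262),"top":(350,200,380,220)}.items():
    s=cv2.resize(cv2.imread(f"pics/{q}_{n}.png")[y0:y1,x0:x1],None,fx=4,fy=4,interpolation=cv2.INTER_CUBIC)
    h=cv2.cvtColor(s,cv2.COLOR_BGR2HSV); k=(h[...,0]<13)&(h[...,1]>120)
    ys,xs=np.where(k); print(q,n,(xs.mean()+.5)/4-.5+x0,(ys.mean()+.5)/4-.5+y0)
print(bot.read_clock())
```

```text
False [-0.14 -0.38  0.76]
grip 0.10697815825746732 [-1.81  0.49  1.66] [ 0.54227777 -0.13323745  0.09650796]
lift [-1.52  0.05  0.6 ] [ 0.54231643 -0.13318169  0.09871158]
v scene 269.990249780894 250.46505258545136
v top 365.9457781456954 210.22847682119206
x scene 270.24893162393164 251.3028252611586
x top 365.93001497005986 209.78892215568862
y scene 269.2273947151115 249.96149876135425
y top 365.94877049180326 210.9419398907104
104.7083
```

View pics/y1.png

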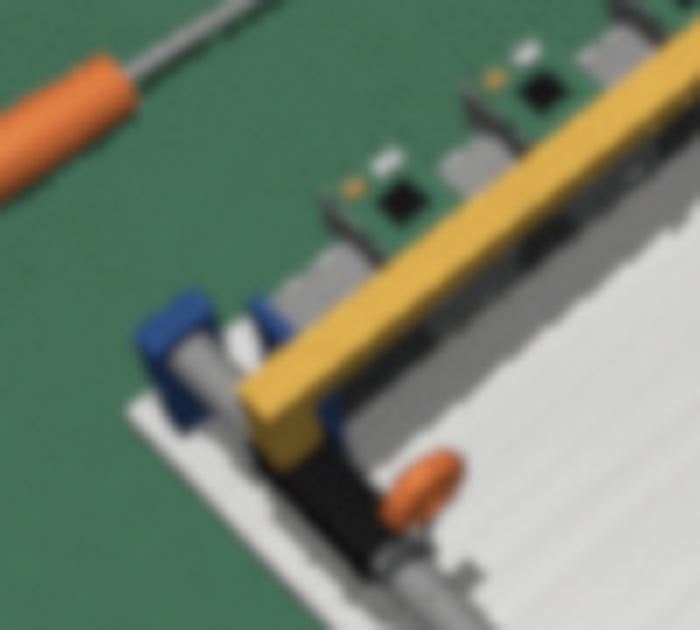

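View pics/y_top.png

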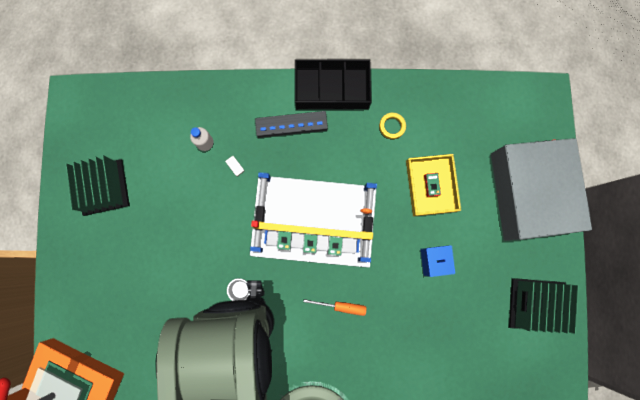

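Run:
```python
from h import *
bot.close_job();
```

```text
the job is handed in; nothing more can be done
```

The job is handed in at about 105 s of the 210 s. No verdict was reported.

- **Modules:** The red one lies flat in the middle of the tray. Only three grey modules were present, and all three are astride the rail. Each landed within 0.4 mm of its seated height, and the last top picture still shows them in place.
- **Keeper:** I pulled it against its stop, 53 mm from where it started. Touch readings on the knob and bar agree with fully home to within 1 mm.
- **Clip:** I found the hole's position by gripping the bar and the rod, and the leg's position by touching it against the rod. The leg went into the hole with no noticeable force. The bent leg then snapped round the rod, and the pull on the gripper faded to nothing at the seated height.

**Checks that disagreed:**
- My first camera estimate put the coil about 7 mm too low, a figure within what camera bias can explain.
- I then touched the top of the coil with 3 N to check it, and that probably pushed the clip about 2.5 mm deeper. I gripped it again and lifted it 2.2 mm to the calculated height.
- The final pictures show it higher again and standing, with a lean of roughly 0.1 rad toward the inside of the rack. I estimate it is now 1–2 mm from its nominal seat, but I did not touch it again to confirm.

The tape, bottle, eraser and cup look unmoved in the last picture.

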